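# Stack hexagonal spacers on an eccentric arbor by thickness

### The arm

A 7-joint arm with a two-finger parallel gripper is mounted at the origin on a cart in front of the work surface, level with it; the furniture and walls round the work are solid. World frame = base frame: x ahead of the robot, y to its left, z up, the work surface at z = 0. Lengths are in m, angles in rad, forces in N, time in s.
With the tool pointing down it reaches from about 0.425 to 0.925 m from the base axis. Payload 6.8 kg.
Tool frame: the origin (TCP) lies midway between the tips of the shut fingers; the grasp point (between the pads) lies 19 mm behind it; z points along the fingers, x is the direction in which the jaws open and shut, and the axes are right-handed (so a half turn about z gives the same grasp; the last joint's range is limited). The gripper opens to 88 mm and grips with 3 to 60 N. Pads are 20 mm wide; open, the fingers measure 115 mm over their backs; the gripper's body (75 mm by 178 mm) begins 61 mm behind the grasp point.
Start: joints at [1.21, 0.477, 0.022, 1.555, -0.011, 1.109, -0.083], TCP at [0.169, -0.654, 0.223] pointing down, gripper open.
Joint ranges: [-2.96, 2.96], [-0.34, 2.1], [-1.41, 1.46], [0.24, 2.44], [-1.37, 4.51], [0.17, 1.92], [-2.96, 2.96]. Speed limits (rad/s): [2.39, 2.39, 3.14, 3.14, 3.14, 3.14, 3.14].

### API

Orientations are given as a unit quaternion [x, y, z, w].
In Python, from workcell import ctrl, viewer gives the robot as it stands.
- The arm moves only by the tool move_arm, never from a script. Its argument "series" is a list of rows, each an object of numbers: "rx", "ry", "rz": the turn, a rotation vector about the tool's x, y, z in rad; "dx", "dy", "dz": the shift along the tool's x, y, z in m; "hand": the finger opening in m, from 0 to 0.0878. A call has exactly 8 rows; each row shifts and turns the commanded pose from where the row before left it, along the tool's axes as they then stand; what a row does not reach is not made up. A row lasts 1/12 s, in which the tool goes at most 41.7 mm and 7.16 degrees, less where a joint would pass 70% of its speed; a pose out of reach is approached as far as the arm can. A call with a gripper value outside its range is refused whole. The fingers move at their own pace and stop on an object; the grip force is fixed at half the most. Time passes only in rows, so rows that do not move let the fingers close, or fill a call up. It gives the time, the measured TCP pose, the force and the opening at its end, in the units of the state.
- ctrl.sense(): the state, without advancing time (a new reading comes with each control period).
- viewer.camera(name): name is "scene" or "top" or "wrist"; returns (picture, depth): 480x640x3 uint8, red, green, blue; 480x640 float32, m along the optical axis (not along the pixel's ray), 0 where there is no reading.
- viewer.get_calibration(name): a dict with "intrinsics" (3x3 intrinsics, pixels), "world_from_camera" (4x4, takes a point from camera to world coordinates); the wrist camera has in their place "tool_from_camera" (4x4, takes a point from camera to tool coordinates, whose origin is the TCP and whose axes are the tool frame's). Camera axes: x right, y down, z forward; pixel columns grow to the right and rows downward; lengths in m; the calibration is good to about 2 mm. A picture is of the moment at which its call begins: read the wrist's pose just before it. get_calibration takes no time and is no camera call.
- ctrl.sign_off(): hands the job in, once; it reports no verdict.
The state is a dict: "time": time; "joint_positions": joint angles; "joint_vel": joint speeds; "joint_efforts": joint torques, N m; "ee_pos": TCP position; "tcp_rot": TCP orientation; "wrist_force": force on the tool from outside, world axes, zero at the start; "moment": the same for the moment, N m; "width": finger opening in m.
Only numpy, scipy, OpenCV 4.12 (cv2) and the standard library are available. Lean on these libraries where they do the work, as an engineer would, in place of code of your own. Each camera call takes 0.05 s, during which the arm holds its last target.

### The job

Thread the three loose hexagonal spacers one after another onto the upright arbor, the thickest first at the bottom, then the medium one, then the thinnest on top, each pushed fully home so that the stack sits flat with no gaps, and let go of them. The arbor stands off-centre on its stand, so feel for its nose lightly, never pressing a spacer on it with more than 60 N, and lower each spacer all the way instead of letting it drop down. Leave the jar, the tape measure and the sanding block where they are.

Things in the scene. Friction and masses are not known exactly. Their poses are not given: they have to be found in the camera images.
- stand: Arbor stand bolted to the bench. Origin on the bench top (z = 0) on the axis of its round grey flange (96 mm across, 10 mm high, four bolt heads); z up. On it, on the same axis, a grey hub 58 mm across to height 16 mm and a dark steel disc 50 mm across to height 19 mm. The disc is a locked eccentric that carries the upright arbor off-centre and does not turn or give.
- stand_seat (a point): Point on the flange's axis at the height (26 mm over the bench) of the flat top of the round shoulder, 34 mm across, at the arbor's foot, on which the stack rests. The shoulder is centred on the arbor, not on this point.
- stand_nose (a point): Point on the flange's axis at the height (78 mm over the bench) of the flat top of the arbor, a plain round steel rod 22 mm across, its top 4 mm tapered to 18 mm. The arbor's own axis is upright and exactly 5 mm from this point sideways, in a direction that differs every time and is not reported: it must be seen or felt.
- spacer_thick_center (a point): The thickest of three loose plain aluminium hexagonal spacers, flat on the bench: 20 mm thick, 38 mm across the flats (44 mm across corners), with a round 24 mm bore right through (1 mm clearance all round on the arbor), about 0.1 kg. The point is its centre, 10 mm above its underside. Its x axis is square to one pair of flats (the others at 60 and 120 degrees), z is the bore's axis.
- spacer_medium_center (a point): The middle one (in thickness) of three loose plain aluminium hexagonal spacers, flat on the bench: 15 mm thick, 46 mm across the flats (53 mm across corners), with a round 24 mm bore right through (1 mm clearance all round on the arbor), about 0.1 kg. The point is its centre, 7.5 mm above its underside. Its x axis is square to one pair of flats (the others at 60 and 120 degrees), z is the bore's axis.
- spacer_thin_center (a point): The thinnest of three loose plain aluminium hexagonal spacers, flat on the bench: 10 mm thick, 54 mm across the flats (62 mm across corners), with a round 24 mm bore right through (1 mm clearance all round on the arbor), about 0.1 kg. The point is its centre, 5 mm above its underside. Its x axis is square to one pair of flats (the others at 60 and 120 degrees), z is the bore's axis.
- jar: Bystander: jar of brass screws with a pale lid, about 69 mm across and 81 mm high, standing on the bench; origin under its centre.
- measure: Bystander: yellow tape measure, 65 x 81 x 33 mm, on the bench; origin under its centre.
- sander: Bystander: wooden sanding block, 45 x 110 x 35 mm, on the bench; origin under its centre.
Not all that is in view belongs to the job. What is shaped like the part that bears spacer_thin_center but brown, orange or pink is not meant.

How it is judged:
By the outcome, as a careful person would: the job done as asked, in the order asked, and still so for the second after the job is handed in, with the robot touching nothing.
It also fails if it takes over 72 s, if anything falls off the work surface, if the arm or the gripper's body presses on something with over 40 N, if the wrist force passes 120 N, or if a joint passes its speed limit or range.

## Working session

There is one attempt and no reset: what is moved stays moved. The work goes in short steps, Python scripts to look and compute and a tool call to move; the robot and the scene stay as the last step left them, time stands still between calls to the robot, and variables do not carry over. Pictures are saved under pics/ and viewed, and the job is handed in when it is done.

Besides the shell and the picture viewer there is one more tool, called in YAML: its name, and indented under it one key for each argument. move_arm: Moves the arm, as the interface text tells. Its arguments: {"type":"object","properties":{"series":{"type":"array","items":{"type":"object","properties":{"rx":{"type":"number"},"ry":{"type":"number"},"rz":{"type":"number"},"dx":{"type":"number"},"dy":{"type":"number"},"dz":{"type":"number"},"hand":{"type":"number"}}}}},"required":["series"]}

```bash
mkdir -p pics; ls; cat > h.py <<'E'
import numpy as np,cv2
from workcell import ctrl,viewer
def snap(n,f):
    s=ctrl.sense(); p,d=viewer.camera(n)
    cv2.imwrite('pics/'+f+'.png',p[:,:,::-1]); np.savez('pics/'+f+'.npz',p=p,d=d,pos=s['ee_pos'],rot=s['tcp_rot'])
    return p,d,s
E
python3 - <<'E'
from h import *
s=ctrl.sense(); print(s)
for n in('scene','top','wrist'):
    snap(n,n+'0'); c=viewer.get_calibration(n)
    for k in c: print(n,k,np.round(np.array(c[k]),4).tolist())
E
```

```text
pics
{'time': 0.0, 'joint_positions': array([ 1.20993927,  0.47779159,  0.02235869,  1.55645018, -0.01147948,
        1.10930952, -0.08313989]), 'joint_vel': array([-1.31318683e-03, -3.66869418e-04, -2.03364379e-04,  1.21307411e-03,
       -8.62446984e-04, -9.36786790e-04, -3.08955272e-05]), 'joint_efforts': array([ 3.93971304e-04, -5.82864261e+01,  1.53464098e+00, -2.72621441e+01,
       -5.44302701e-02,  1.69274054e-02,  1.34371662e-04]), 'ee_pos': array([ 0.1686145 , -0.65297136,  0.22168836]), 'tcp_rot': array([ 7.90584651e-01, -6.12352081e-01, -7.70504154e-04, -4.93698903e-04]), 'wrist_force': array([ 0.21588126, -0.09926916,  0.20295316]), 'moment': array([-0.01211279, -0.03398837, -0.02692381]), 'width': 0.08783388654313301}
scene intrinsics [[500.4789, 0.0, 322.8766], [0.0, 500.4789, 240.5257], [0.0, 0.0, 1.0]]
scene world_from_camera [[-0.5838, -0.5028, 0.6374, -0.1411], [-0.8118, 0.3544, -0.464, 0.583], [0.0074, -0.7884, -0.6151, 0.6817], [0.0, 0.0, 0.0, 1.0]]
top intrinsics [[478.1637, 0.0, 322.4201], [0.0, 478.1637, 237.3477], [0.0, 0.0, 1.0]]
top world_from_camera [[-0.0227, -0.9983, 0.0543, 0.4517], [-0.9996, 0.0234, 0.0126, 0.0833], [-0.0138, -0.054, -0.9984, 1.0103], [0.0, 0.0, 0.0, 1.0]]
wrist intrinsics [[395.5665, 0.0, 318.0501], [0.0, 395.5665, 246.8991], [0.0, 0.0, 1.0]]
wrist tool_from_camera [[1.0, 0.0003, -0.0005, 0.0013], [-0.0001, 0.9649, 0.2627, -0.0725], [0.0006, -0.2627, 0.9649, -0.1623], [0.0, 0.0, 0.0, 1.0]]
```

View pics/top0.png

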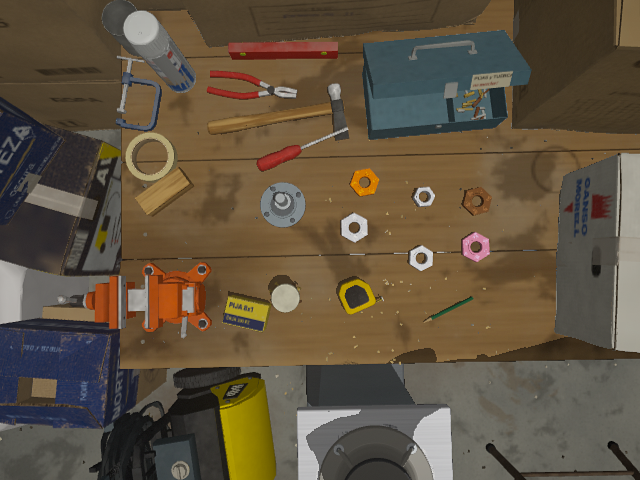

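View pics/scene0.png

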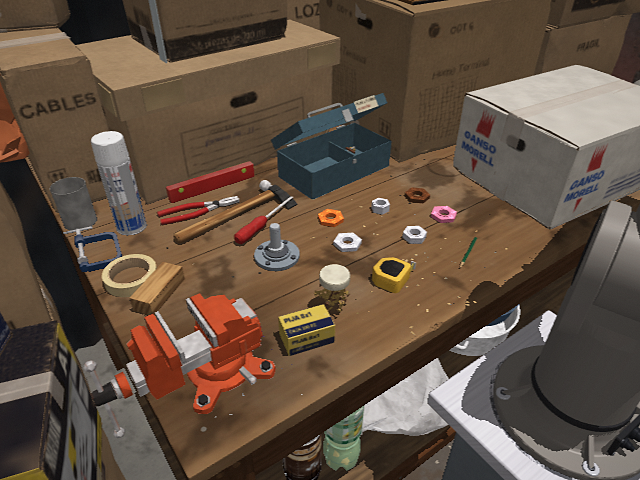

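The candidates in the top view are:
- Silver hexes: (355,227) is the widest, so probably the thin one. (420,258) is probably the medium one, and (424,197), the smallest, the thick one.
- Decoys, not wanted: orange (364,182), brown (477,200) and pink (476,247).
- The stand is at (282,203), the jar at (285,293), the tape at (358,295) and the sander at (164,191).

I'll measure and check these in a close crop.

```bash
cat >> h.py <<'E'
def cloud(d,K,T):
    v,u=np.mgrid[0:d.shape[0],0:d.shape[1]]
    P=np.stack([(u-K[0,2])/K[0,0]*d,(v-K[1,2])/K[1,1]*d,d],-1)
    return P@T[:3,:3].T+T[:3,3]
from scipy.spatial.transform import Rotation as R
def wT(pos,rot):
    T=np.eye(4);T[:3,:3]=R.from_quat(rot).as_matrix();T[:3,3]=pos
    return T@np.array(viewer.get_calibration('wrist')['tool_from_camera'])
E
python3 - <<'E'
from h import *
z=np.load('pics/top0.npz');p=z['p'];d=z['d'];c=viewer.get_calibration('top')
W=cloud(d,np.array(c['intrinsics']),np.array(c['world_from_camera']))
cv2.imwrite('pics/crop0.png',cv2.resize(p[140:330,230:500,::-1],None,fx=2.9,fy=2.9,interpolation=cv2.INTER_CUBIC))
for nm,(u,v) in dict(thin=(355,227),med=(420,258),thick=(424,197),stand=(282,203),jar=(285,293),tape=(358,295),orange=(364,182),brown=(477,200),pink=(476,247)).items():
    w=W[v-26:v+27,u-26:u+27].reshape(-1,3)
    b=np.median(w[:,2]); 
    uu=np.mgrid[v-26:v+27,u-26:u+27].reshape(2,-1); r=np.hypot(uu[0]-v,uu[1]-u)<(19 if 'nk' in nm or nm in('thin','med','thick','orange','brown') else 26)
    q=w[r&(w[:,2]>b+.006)]
    zt=np.percentile(q[:,2],90); 
    lo,hi=q.min(0),q.max(0)
    print(nm,'bench',b.round(4),'ztop',zt.round(4),'ctr',((lo+hi)/2).round(4),'ext',(hi-lo).round(4), w[np.argmax(w[:,2])].round(4))
print(W[80,:].shape, W[240,250], W[170,330])
E
```

```text
thin bench 0.0012 ztop 0.0129 ctr [0.5036 0.0427 0.5088] ext [0.1039 0.0811 1.0031] [0.4517 0.0833 1.0103]
med bench 0.001 ztop 0.0182 ctr [ 0.4582 -0.0238  0.5088] ext [0.0497 0.2142 1.003 ] [0.4517 0.0833 1.0103]
thick bench 0.001 ztop 0.023 ctr [ 0.5284 -0.0274  0.5093] ext [0.1535 0.2214 1.0021] [0.4517 0.0833 1.0103]
stand bench 0.0092 ztop 0.0773 ctr [0.5346 0.1512 0.5128] ext [0.1658 0.1358 0.9951] [0.4517 0.0833 1.0103]
jar bench 0.0019 ztop 0.0879 ctr [0.4024 0.1543 0.5091] ext [0.0987 0.142  1.0024] [0.4517 0.0833 1.0103]
tape bench 0.0021 ztop 0.0357 ctr [0.3996 0.029  0.5099] ext [0.1042 0.1085 1.0008] [0.4517 0.0833 1.0103]
orange bench 0.0012 ztop 0.0133 ctr [0.5501 0.0296 0.5088] ext [0.1968 0.1074 1.0031] [0.4517 0.0833 1.0103]
brown bench 0.0014 ztop 0.0131 ctr [ 0.528  -0.0882  0.5089] ext [0.1526 0.343  1.0029] [0.4517 0.0833 1.0103]
pink bench 0.0011 ztop 0.0131 ctr [ 0.4796 -0.0836  0.5087] ext [0.0605 0.3338 1.0032] [0.4517 0.0833 1.0103]
(640, 3) [ 5.04653208e-01  2.49640378e-01 -3.25178011e-05] [0.64941663 0.07660094 0.00325578]
```

View pics/crop0.png

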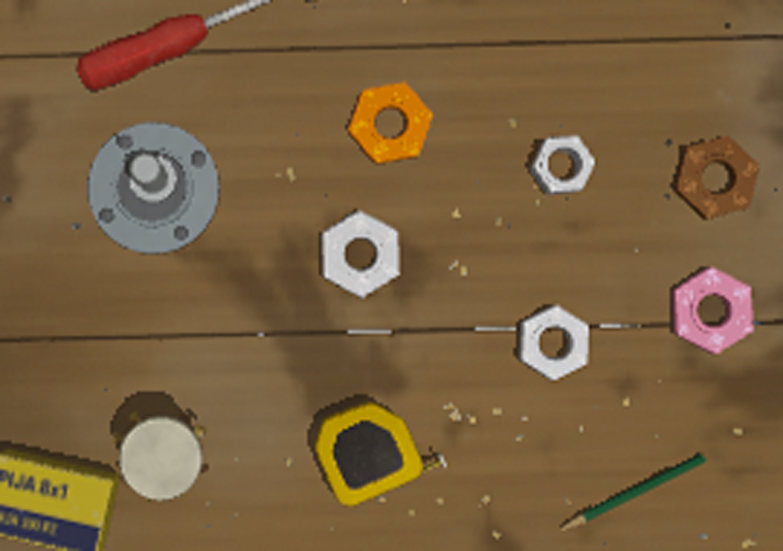

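View pics/wrist0.png

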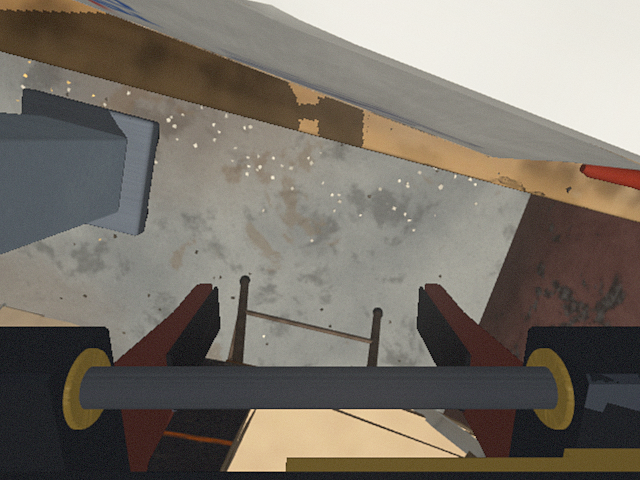

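```bash
python3 - <<'E'
from h import *
from scipy.optimize import minimize
for n in('top','scene'):
    z=np.load(f'pics/{n}0.npz');p=z['p'];d=z['d'];c=viewer.get_calibration(n)
    W=cloud(d,np.array(c['intrinsics']),np.array(c['world_from_camera'])); ok=d>0
    m=ok&(W[...,1]<-.15)&(W[...,0]>-.0)&(W[...,0]<.9)&(W[...,1]>-1)&(W[...,2]>.05)
    w=W[m]; 
    if len(w): print(n,'box',np.percentile(w,[1,50,99],axis=0).round(3).tolist())
    w=W[ok&(W[...,1]>-.45)&(W[...,0]>.3)&(W[...,0]<.75)&(W[...,1]<.3)&(W[...,2]>.08)]
    print(np.percentile(w,[0,50,100],axis=0).round(3).tolist())
z=np.load('pics/top0.npz');p=z['p'].astype(int);d=z['d'];c=viewer.get_calibration('top')
K=np.array(c['intrinsics']);T=np.array(c['world_from_camera'])
sat=p.max(2)-p.min(2)
def plane(uv,h):
    r=np.c_[(uv[:,0]-K[0,2])/K[0,0],(uv[:,1]-K[1,2])/K[1,1],np.ones(len(uv))]@T[:3,:3].T
    return (T[:3,3]+r*((h-T[2,3])/r[:,2])[:,None])[:,:2]
out={}
for nm,(u,v),h,af in (('thin',(355,227),.010,.054),('med',(420,258),.015,.046),('thick',(424,197),.020,.038)):
    m=np.zeros(d.shape,np.uint8);a=22
    m[v-a:v+a,u-a:u+a]=((sat<25)&(p.min(2)>150))[v-a:v+a,u-a:u+a]
    vs,us=np.nonzero(m);q=plane(np.c_[us,vs].astype(float),h+.001)
    # soft IoU: sample grid
    pu,pv=np.meshgrid(np.arange(u-a,u+a),np.arange(v-a,v+a));g=plane(np.c_[pu.ravel(),pv.ravel()].astype(float),h+.001)
    mk=m[v-a:v+a,u-a:u+a].ravel()>0
    def cost(x):
        e=g-x[:2]; s=np.max([np.abs(e@np.array([np.cos(x[2]+k*np.pi/3),np.sin(x[2]+k*np.pi/3)])) for k in range(3)],0)
        r=np.hypot(*e.T); f=1/(1+np.exp((s-af/2)/.0006))/(1+np.exp((.012-r)/.0006))
        return ((f-mk)**2).sum()
    best=min((minimize(cost,[*q.mean(0),t],method='Nelder-Mead',options=dict(xatol=1e-5,initial_simplex=np.array([[*q.mean(0),t],[*(q.mean(0)+[.003,0]),t],[*(q.mean(0)+[0,.003]),t],[*q.mean(0),t+.2]]))) for t in np.arange(0,1.05,.17)),key=lambda r:r.fun)
    print(nm,len(us),q.mean(0).round(4),best.x.round(4),'yawdeg',np.degrees(best.x[2])%60,best.fun)
W=cloud(d,K,T)
for nm,(u,v),(l,hh) in (('flange',(282,203),(.006,.013)),('nose',(282,200),(.072,.09)),('jar',(285,293),(.07,.1)),('orange',(364,182),(.008,.02))):
    w=W[v-28:v+28,u-28:u+28].reshape(-1,3); w=w[(w[:,2]>l)&(w[:,2]<hh)]
    (cx,cy),r=cv2.minEnclosingCircle((w[:,:2]*1000).astype(np.float32)); print(nm,len(w),cx,cy,r,np.median(w[:,2]))
E
```

```text
top box [[0.306, -0.476, 0.054], [0.722, -0.374, 0.189], [0.888, -0.16, 0.395]]
[[0.3, -0.45, 0.08], [0.54, -0.388, 0.2], [0.75, 0.197, 0.396]]
scene box [[0.278, -0.962, 0.054], [0.678, -0.429, 0.213], [0.883, -0.188, 0.392]]
[[0.3, -0.45, 0.08], [0.563, -0.384, 0.187], [0.75, 0.201, 0.4]]
thin 447 [0.526  0.0293] [0.5259 0.0293 0.5149] yawdeg 29.503973726091928 19.51879051781726
med 327 [ 0.4589 -0.1076] [ 0.4587 -0.1076  1.4701] yawdeg 24.23175271943937 24.41867526828529
thick 170 [ 0.5865 -0.1179] [ 0.5862 -0.1177  1.1213] yawdeg 4.243166236466223 16.603817110245345
flange 858 573.428955078125 185.39691162109375 55.908199310302734 0.010367038574939813
nose 98 582.2185668945312 177.29458618164062 10.926273345947266 0.07789152878289851
jar 655 387.059326171875 169.8649139404297 27.645320892333984 0.08585709131501096
orange 443 620.9476928710938 5.582816123962402 30.24765396118164 0.010912245384786634
```

```bash
cat >> h.py <<'E'
def go(xyz,yaw):
    s=ctrl.sense(); r=R.from_quat(s['tcp_rot']); 
    c,q=np.cos(yaw),np.sin(yaw); M=R.from_matrix(np.array([[c,q,0],[q,-c,0],[0,0,-1.]]))
    d=np.array(xyz)-s['ee_pos']
    print('t',round(s['time'],2),'pos',s['ee_pos'].round(4),'yaw',np.degrees(np.arctan2(*r.as_matrix()[[1,0],0])).round(2),'F',s['wrist_force'].round(1),'w',round(s['width'],4))
    print('shift now-tool',r.inv().apply(d).round(4),'final-tool',M.inv().apply(d).round(4),'rotvec',(r.inv()*M).as_rotvec().round(4))
E
python3 -c "
from h import *
go([.586,-.06,.35],np.radians(4.2))"
```

```text
t 0.15 pos [ 0.1687 -0.6531  0.2219] yaw -75.52 F [-0.8  0.3 -0.5] w 0.0875
shift now-tool [-0.4701 -0.5524 -0.1275] final-tool [ 0.4596 -0.561  -0.1281] rotvec [-8.0000e-04  1.2000e-03 -1.3913e+00]
```

move_arm:
  series:
    - {"dz":-0.04,"rz":-0.12}
    - {"dz":-0.04,"rz":-0.12}
    - {"dz":-0.04,"rz":-0.12}
    - {"rz":-0.12}
    - {"rz":-0.12}
    - {"rz":-0.12}
    - {"rz":-0.12}
    - {"rz":-0.12}

```text
validation failed for argument at $.se...
```

```bash
python3 -c "
from h import *
go([.58,-.11,.34],np.radians(4.2)); print(ctrl.sense()['joint_positions'].round(2))"
```

```text
t 0.15 pos [ 0.1687 -0.6531  0.2219] yaw -75.52 F [-0.8  0.3 -0.5] w 0.0875
shift now-tool [-0.4232 -0.534  -0.1175] final-tool [ 0.45   -0.5116 -0.1181] rotvec [-8.0000e-04  1.2000e-03 -1.3913e+00]
[ 1.21  0.48  0.02  1.56 -0.01  1.11 -0.08]
```

move_arm:
  series:
    - {"dx":0,"dy":0,"dz":-0.04,"rx":0,"ry":0,"rz":-0.12,"hand":0.087}
    - {"dx":0,"dy":0,"dz":-0.04,"rx":0,"ry":0,"rz":-0.12,"hand":0.087}
    - {"dx":0,"dy":0,"dz":-0.04,"rx":0,"ry":0,"rz":-0.12,"hand":0.087}
    - {"dx":0,"dy":0,"dz":0,"rx":0,"ry":0,"rz":-0.12,"hand":0.087}
    - {"dx":0,"dy":0,"dz":0,"rx":0,"ry":0,"rz":-0.12,"hand":0.087}
    - {"dx":0,"dy":0,"dz":0,"rx":0,"ry":0,"rz":-0.12,"hand":0.087}
    - {"dx":0,"dy":0,"dz":0,"rx":0,"ry":0,"rz":-0.12,"hand":0.087}
    - {"dx":0,"dy":0,"dz":0,"rx":0,"ry":0,"rz":-0.12,"hand":0.087}

```text
time: 0.82
ee_pos: [0.1687, -0.6534, 0.3423]
tcp_rot: [0.985, -0.175, -0.0, -0.0]
wrist_force: [-1.8, -0.1, -0.1]
width: 0.0868
```

```bash
python3 -c "
from h import *
go([.58,-.11,.34],np.radians(4.2)); print(ctrl.sense()['joint_positions'].round(2))"
```

```text
t 0.82 pos [ 0.1687 -0.6534  0.3423] yaw -20.17 F [-1.8 -0.1 -0.1] w 0.0868
shift now-tool [ 0.1987 -0.6519  0.0025] final-tool [ 0.45   -0.5118  0.0023] rotvec [-6.000e-04  4.000e-04 -4.254e-01]
[ 1.33  0.41 -0.15  1.39  0.06  1.35  0.83]
```

move_arm:
  series:
    - {"dx":0.0115,"dy":-0.0375,"dz":0,"rx":0,"ry":0,"rz":0,"hand":0.087}
    - {"dx":0.0115,"dy":-0.0375,"dz":0,"rx":0,"ry":0,"rz":0,"hand":0.087}
    - {"dx":0.0115,"dy":-0.0375,"dz":0,"rx":0,"ry":0,"rz":0,"hand":0.087}
    - {"dx":0.0115,"dy":-0.0375,"dz":0,"rx":0,"ry":0,"rz":0,"hand":0.087}
    - {"dx":0.0115,"dy":-0.0375,"dz":0,"rx":0,"ry":0,"rz":0,"hand":0.087}
    - {"dx":0.0115,"dy":-0.0375,"dz":0,"rx":0,"ry":0,"rz":0,"hand":0.087}
    - {"dx":0.0115,"dy":-0.0375,"dz":0,"rx":0,"ry":0,"rz":0,"hand":0.087}
    - {"dx":0.0115,"dy":-0.0375,"dz":0,"rx":0,"ry":0,"rz":0,"hand":0.087}

```text
time: 1.48
ee_pos: [0.3607, -0.403, 0.3425]
tcp_rot: [0.984, -0.178, -0.0, 0.0]
wrist_force: [1.3, -0.5, 0.3]
width: 0.0869
```

move_arm:
  series:
    - {"dx":0.0115,"dy":-0.0375,"dz":0,"rx":0,"ry":0,"rz":0,"hand":0.087}
    - {"dx":0.0115,"dy":-0.0375,"dz":0,"rx":0,"ry":0,"rz":0,"hand":0.087}
    - {"dx":0.0115,"dy":-0.0375,"dz":0,"rx":0,"ry":0,"rz":0,"hand":0.087}
    - {"dx":0.0115,"dy":-0.0375,"dz":0,"rx":0,"ry":0,"rz":0,"hand":0.087}
    - {"dx":0,"dy":0,"dz":0.02,"rx":0,"ry":0,"rz":-0.106,"hand":0.087}
    - {"dx":0,"dy":0,"dz":0.02,"rx":0,"ry":0,"rz":-0.106,"hand":0.087}
    - {"dx":0,"dy":0,"dz":0.02,"rx":0,"ry":0,"rz":-0.106,"hand":0.087}
    - {"dx":0,"dy":0,"dz":0.02,"rx":0,"ry":0,"rz":-0.106,"hand":0.087}

```text
time: 2.15
ee_pos: [0.4558, -0.28, 0.2617]
tcp_rot: [0.999, 0.036, -0.0, 0.0]
wrist_force: [-0.0, 0.5, -0.2]
width: 0.087
```

```bash
python3 -c "
from h import *
go([.586,-.117,.15],np.radians(4.2)); print(ctrl.sense()['joint_positions'].round(2))
snap('wrist','w1')"
```

```text
t 2.15 pos [ 0.4558 -0.28    0.2617] yaw 4.13 F [-0.   0.5 -0.2] w 0.087
shift now-tool [ 0.1417 -0.1532  0.1117] final-tool [ 0.1418 -0.1531  0.1117] rotvec [ 0.0001  0.0001 -0.0013]
[ 0.84  0.25 -0.48  1.82  0.13  1.11  0.39]
```

View pics/w1.png

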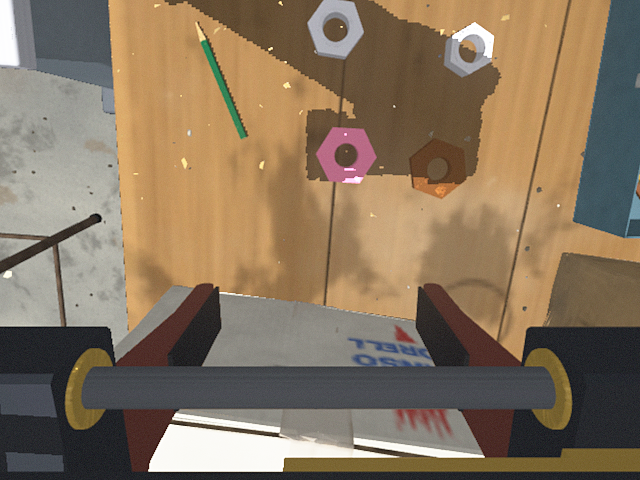

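move_arm:
  series:
    - {"dx":0.0177,"dy":-0.0191,"dz":0.014,"rx":0,"ry":0,"rz":0,"hand":0.06}
    - {"dx":0.0177,"dy":-0.0191,"dz":0.014,"rx":0,"ry":0,"rz":0,"hand":0.06}
    - {"dx":0.0177,"dy":-0.0191,"dz":0.014,"rx":0,"ry":0,"rz":0,"hand":0.06}
    - {"dx":0.0177,"dy":-0.0191,"dz":0.014,"rx":0,"ry":0,"rz":0,"hand":0.06}
    - {"dx":0.0177,"dy":-0.0191,"dz":0.014,"rx":0,"ry":0,"rz":0,"hand":0.06}
    - {"dx":0.0177,"dy":-0.0191,"dz":0.014,"rx":0,"ry":0,"rz":0,"hand":0.06}
    - {"dx":0.0177,"dy":-0.0191,"dz":0.014,"rx":0,"ry":0,"rz":0,"hand":0.06}
    - {"dx":0,"dy":0,"dz":0,"rx":0,"ry":0,"rz":0,"hand":0.06}

```text
time: 2.87
ee_pos: [0.5721, -0.133, 0.1628]
tcp_rot: [0.999, 0.035, -0.001, -0.002]
wrist_force: [0.5, 1.0, 0.8]
width: 0.06
```

```bash
python3 -c "
from h import *
go([.586,-.1178,.004],np.radians(4.2)); print(ctrl.sense()['joint_positions'].round(2))
snap('wrist','w2')"
```

```text
t 2.87 pos [ 0.5721 -0.133   0.1628] yaw 4.01 F [0.5 1.  0.8] w 0.06
shift now-tool [ 0.0152 -0.0135  0.1588] final-tool [ 0.015  -0.0141  0.1588] rotvec [-0.0041  0.0012 -0.0033]
[ 0.52  0.45 -0.51  1.8   0.26  0.96 -0.03]
```

View pics/w2.png

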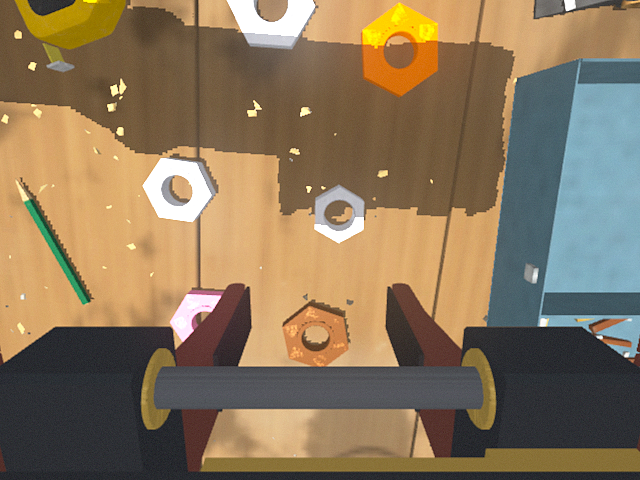

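```bash
cat >> h.py <<'E'
from scipy.optimize import minimize
def wcloud(f):
    z=np.load('pics/'+f+'.npz');d=z['d'].astype(float)
    W=cloud(d,np.array(viewer.get_calibration('wrist')['intrinsics']),wT(z['pos'],z['rot'])); W[d<=0]=9
    return z['p'],d,W
def hexfit(W,c0,h,af,yaw0):
    "fit hex with bore to height mask; h = top height"
    sel=(np.abs(W[...,0]-c0[0])<.05)&(np.abs(W[...,1]-c0[1])<.05)&(W[...,2]<1)
    g=W[sel]; zt=g[:,2]; mk=(np.abs(zt-h)<.0045)
    if mk.sum()<20: print('few',mk.sum()); return
    zz=np.median(zt[mk])
    def cost(x):
        e=g[:,:2]-x[:2]; s=np.max([np.abs(e@np.array([np.cos(x[2]+k*np.pi/3),np.sin(x[2]+k*np.pi/3)])) for k in range(3)],0)
        r=np.hypot(*e.T); f=1/(1+np.exp(np.clip((s-af/2)/.0005,-50,50)))/(1+np.exp(np.clip((.012-r)/.0005,-50,50)))
        return ((f-mk)**2).sum()
    m=g[mk,:2].mean(0)
    b=None
    for t in (yaw0-.15,yaw0,yaw0+.15):
        r=minimize(cost,[*m,t],method='Nelder-Mead',options=dict(xatol=1e-5,initial_simplex=[[*m,t],[m[0]+.003,m[1],t],[m[0],m[1]+.003,t],[*m,t+.1]]))
        if b is None or r.fun<b.fun:b=r
    print('hex ctr',b.x[:2].round(4),'yaw',np.degrees(b.x[2]).round(1),'ztop',zz.round(4),'n',mk.sum(),'cost',round(b.fun,1)); return b.x
E
python3 - <<'E'
from h import *
p,d,W=wcloud('w2')
print('bench',np.median(W[100:300,300:400][...,2][W[100:300,300:400][...,2]<1]))
hexfit(W,(.586,-.118),.020,.038,np.radians(4.2))
hexfit(W,(.459,-.1076),.015,.046,np.radians(24))
z=np.load('pics/top0.npz');c=viewer.get_calibration('top')
V=cloud(z['d'],np.array(c['intrinsics']),np.array(c['world_from_camera']))
m=(z['d']>0)&(V[...,2]>.05)&(V[...,1]<.03)&(V[...,1]>-.3)&(V[...,0]>.55)&(V[...,0]<.9)
print('toolbox',V[m].min(0),V[m].max(0))
E
```

```text
bench 0.0001605788116332274
hex ctr [ 0.5822 -0.1108] yaw 4.0 ztop 0.0203 n 1366 cost 6474.5
hex ctr [ 0.4603 -0.1077] yaw 25.8 ztop 0.0152 n 2430 cost 189.8
toolbox [ 0.71226757 -0.27610067  0.05005219] [0.89598009 0.00764438 0.19768114]
```

```bash
python3 - <<'E'
from h import *
p,d,W=wcloud('w2')
m=(np.abs(W[...,0]-.586)<.04)&(np.abs(W[...,1]+.118)<.04)
print(np.histogram(W[m][:,2],bins=[-1,-.003,.003,.006,.012,.0155,.0245,.03,.1,1,10]))
g=W[m]; q=g[np.abs(g[:,2]-.02)<.0045]; print(np.percentile(q,[1,10,50,90,99],axis=0).round(4))
im=np.clip((W[...,2]+.01)*4000,0,255).astype(np.uint8); cv2.imwrite('pics/w2z.png',im[150:350,200:480])
E
```

```text
(array([    1,  7609,    59,    87,    50,  1366,     0,     0, 49447,
           0]), array([-1.00e+00, -3.00e-03,  3.00e-03,  6.00e-03,  1.20e-02,  1.55e-02,
        2.45e-02,  3.00e-02,  1.00e-01,  1.00e+00,  1.00e+01]))
[[ 0.5699 -0.1369  0.0161]
 [ 0.5729 -0.1322  0.019 ]
 [ 0.5884 -0.1172  0.0203]
 [ 0.6039 -0.1018  0.0213]
 [ 0.6071 -0.0972  0.0221]]
```

View pics/w2z.png

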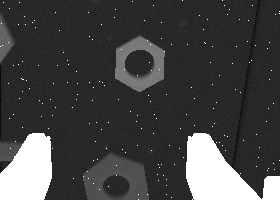

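Invalid pixels bunched near the camera; I'll restrict the heights to sensible ones.

```bash
sed -i 's/&(W\[...,2\]<1)$/\&(W[...,2]<h+.006)/' h.py; python3 - <<'E'
from h import *
p,d,W=wcloud('w2')
x=hexfit(W,(.586,-.118),.020,.038,np.radians(4.2))
hexfit(W,(.459,-.1076),.015,.046,np.radians(24))
go([x[0],x[1],.0035],x[2])
E
```

```text
hex ctr [ 0.5886 -0.1178] yaw 3.0 ztop 0.0203 n 1366 cost 111.0
hex ctr [ 0.4603 -0.1077] yaw 25.8 ztop 0.0152 n 2430 cost 189.8
t 2.92 pos [ 0.5711 -0.1357  0.1637] yaw 3.93 F [-0.2 -0.4 -0.2] w 0.0598
shift now-tool [ 0.0189 -0.0163  0.1602] final-tool [ 0.0184 -0.017   0.1602] rotvec [-0.0022  0.0016  0.017 ]
```

move_arm:
  series:
    - {"dx":0.0047,"dy":-0.0042,"dz":0.02,"rx":-0.001,"ry":0.0008,"rz":0.008,"hand":0.06}
    - {"dx":0.0047,"dy":-0.0042,"dz":0.024,"rx":-0.001,"ry":0.0008,"rz":0.009,"hand":0.06}
    - {"dx":0.0047,"dy":-0.0042,"dz":0.024,"rx":0,"ry":0,"rz":0,"hand":0.06}
    - {"dx":0.0045,"dy":-0.0042,"dz":0.024,"rx":0,"ry":0,"rz":0,"hand":0.06}
    - {"dx":0,"dy":0,"dz":0.024,"rx":0,"ry":0,"rz":0,"hand":0.06}
    - {"dx":0,"dy":0,"dz":0.018,"rx":0,"ry":0,"rz":0,"hand":0.06}
    - {"dx":0,"dy":0,"dz":0.01,"rx":0,"ry":0,"rz":0,"hand":0.06}
    - {"dx":0,"dy":0,"dz":0,"rx":0,"ry":0,"rz":0,"hand":0.06}

```text
time: 3.58
ee_pos: [0.5868, -0.1225, 0.0192]
tcp_rot: [1.0, 0.023, -0.001, 0.001]
wrist_force: [0.1, -0.6, 0.5]
width: 0.0601
```

```bash
python3 -c "
from h import *
snap('wrist','w3')
p,d,W=wcloud('w3')
x=hexfit(W,(.587,-.118),.020,.038,np.radians(4.2))
go([x[0],x[1],.0035],x[2])"
```

```text
hex ctr [ 0.5884 -0.1181] yaw 3.3 ztop 0.0203 n 4757 cost 905.5
t 3.63 pos [ 0.5879 -0.1223  0.0206] yaw 2.69 F [-0.   0.5 -0.4] w 0.06
shift now-tool [ 0.0007 -0.0042  0.0171] final-tool [ 0.0008 -0.0042  0.0171] rotvec [ 0.0024 -0.0003 -0.0113]
```

View pics/w3.png

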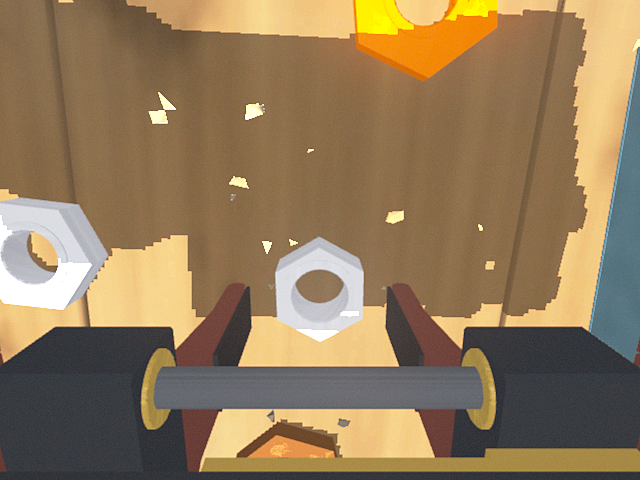

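move_arm:
  series:
    - {"dx":0.0005,"dy":-0.0021,"dz":0.006,"rx":0.001,"ry":0,"rz":-0.005,"hand":0.06}
    - {"dx":0,"dy":-0.0021,"dz":0.006,"rx":0.001,"ry":0,"rz":-0.006,"hand":0.06}
    - {"dx":0,"dy":0,"dz":0.005,"rx":0,"ry":0,"rz":0,"hand":0.06}
    - {"dx":0,"dy":0,"dz":0,"rx":0,"ry":0,"rz":0,"hand":0.05}
    - {"dx":0,"dy":0,"dz":0,"rx":0,"ry":0,"rz":0,"hand":0.03}
    - {"dx":0,"dy":0,"dz":0,"rx":0,"ry":0,"rz":0,"hand":0.02}
    - {"dx":0,"dy":0,"dz":0,"rx":0,"ry":0,"rz":0,"hand":0.02}
    - {"dx":0,"dy":0,"dz":0,"rx":0,"ry":0,"rz":0,"hand":0.02}

```text
time: 4.3
ee_pos: [0.5888, -0.1172, 0.0039]
tcp_rot: [1.0, 0.03, 0.001, 0.0]
wrist_force: [-0.8, -0.5, 0.7]
width: 0.0379
```

```bash
python3 -c "
from h import *
for i in range(3): go([.5822,.1,.14],np.radians(4))
"
```

```text
t 4.3 pos [ 0.5888 -0.1172  0.0039] yaw 3.43 F [-0.8 -0.5  0.7] w 0.0379
shift now-tool [ 0.0066 -0.2172 -0.1361] final-tool [ 0.0085 -0.2171 -0.1361] rotvec [ 0.0002 -0.0018 -0.01  ]
t 4.3 pos [ 0.5888 -0.1172  0.0039] yaw 3.43 F [-0.8 -0.5  0.7] w 0.0379
shift now-tool [ 0.0066 -0.2172 -0.1361] final-tool [ 0.0085 -0.2171 -0.1361] rotvec [ 0.0002 -0.0018 -0.01  ]
t 4.3 pos [ 0.5888 -0.1172  0.0039] yaw 3.43 F [-0.8 -0.5  0.7] w 0.0379
shift now-tool [ 0.0066 -0.2172 -0.1361] final-tool [ 0.0085 -0.2171 -0.1361] rotvec [ 0.0002 -0.0018 -0.01  ]
```

move_arm:
  series:
    - {"dx":0,"dy":0,"dz":-0.02,"rx":0,"ry":0,"rz":0,"hand":0.02}
    - {"dx":0,"dy":0,"dz":-0.034,"rx":0,"ry":0,"rz":0,"hand":0.02}
    - {"dx":0.001,"dy":-0.036,"dz":-0.016,"rx":0,"ry":0,"rz":0,"hand":0.02}
    - {"dx":0.001,"dy":-0.036,"dz":-0.016,"rx":0,"ry":0,"rz":0,"hand":0.02}
    - {"dx":0.001,"dy":-0.036,"dz":-0.016,"rx":0,"ry":0,"rz":0,"hand":0.02}
    - {"dx":0.001,"dy":-0.036,"dz":-0.016,"rx":0,"ry":0,"rz":0,"hand":0.02}
    - {"dx":0.001,"dy":-0.036,"dz":-0.016,"rx":0,"ry":0,"rz":0,"hand":0.02}
    - {"dx":0.001,"dy":-0.036,"dz":0,"rx":0,"ry":0,"rz":0,"hand":0.02}

```text
time: 4.97
ee_pos: [0.5831, 0.1011, 0.1411]
tcp_rot: [1.0, 0.03, 0.003, -0.0]
wrist_force: [0.7, 0.6, -0.5]
width: 0.0373
```

move_arm:
  series:
    - {"dx":0,"dy":0,"dz":0,"rx":0,"ry":0,"rz":0,"hand":0.02}
    - {"dx":0,"dy":0,"dz":0,"rx":0,"ry":0,"rz":0,"hand":0.02}
    - {"dx":0,"dy":0,"dz":0,"rx":0,"ry":0,"rz":0,"hand":0.02}
    - {"dx":0,"dy":0,"dz":0,"rx":0,"ry":0,"rz":0,"hand":0.02}
    - {"dx":0,"dy":0,"dz":0,"rx":0,"ry":0,"rz":0,"hand":0.02}
    - {"dx":0,"dy":0,"dz":0,"rx":0,"ry":0,"rz":0,"hand":0.02}
    - {"dx":0,"dy":0,"dz":0,"rx":0,"ry":0,"rz":0,"hand":0.02}
    - {"dx":0,"dy":0,"dz":0,"rx":0,"ry":0,"rz":0,"hand":0.02}

```text
time: 5.63
ee_pos: [0.5816, 0.0982, 0.1375]
tcp_rot: [1.0, 0.029, 0.001, 0.0]
wrist_force: [-0.7, 0.9, -1.0]
width: 0.0377
```

```bash
python3 -c "
from h import *
go([.5822,.1,.14],np.radians(4))
snap('wrist','w4')
go([.5822,.1,.14],np.radians(4))
"
```

```text
t 5.63 pos [0.5816 0.0982 0.1375] yaw 3.38 F [-0.7  0.9 -1. ] w 0.0377
shift now-tool [ 0.0007 -0.0017 -0.0025] final-tool [ 0.0007 -0.0017 -0.0025] rotvec [ 0.0001 -0.0014 -0.0109]
t 5.68 pos [0.5816 0.0984 0.1376] yaw 3.4 F [-0.   0.2 -1.1] w 0.0377
shift now-tool [ 0.0007 -0.0015 -0.0024] final-tool [ 0.0007 -0.0015 -0.0024] rotvec [ 0.0001 -0.0015 -0.0105]
```

View pics/w4.png

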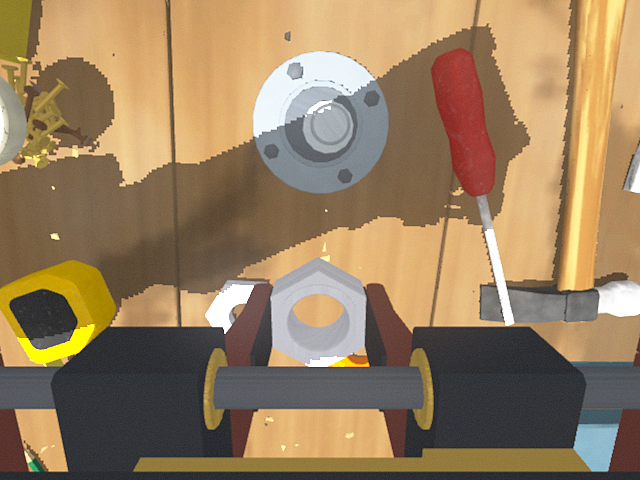

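```bash
cat >> h.py <<'E'
def circ(q,r):
    f=lambda x:(np.maximum(np.hypot(q[:,0]-x[0],q[:,1]-x[1])-r,0)**2).sum()*1e6
    m=(q.max(0)+q.min(0))[:2]/2
    return m
def arbor(W,lo,hi,c=(.58,.178),rad=.03):
    s=(np.hypot(W[...,0]-c[0],W[...,1]-c[1])<rad)&(W[...,2]>lo)&(W[...,2]<hi)
    q=W[s]; md=np.median(q[:,:2],0); q=q[np.hypot(*(q[:,:2]-md).T)<.016]
    h=cv2.convexHull((q[:,:2]*1000).astype(np.float32))[:,0]
    (cx,cy),r=cv2.minEnclosingCircle(h)
    print('n',len(q),'mean',q.mean(0).round(4),'enc',round(cx,2),round(cy,2),'r',round(r,2)); return q
E
python3 - <<'E'
from h import *
p,d,W=wcloud('w4')
print('nose');arbor(W,.0745,.0815)
print('shoulder')
s=(np.hypot(W[...,0]-.578,W[...,1]-.178)<.03)
print(np.histogram(W[s][:,2],bins=np.arange(0,.09,.004)))
q=W[(np.hypot(W[...,0]-.578,W[...,1]-.178)<.06)&(W[...,2]>.0075)&(W[...,2]<.0125)]
(cx,cy),r=cv2.minEnclosingCircle((q[:,:2]*1000).astype(np.float32));print('flange',cx,cy,r)
# spacer in hand, tool frame
z=np.load('pics/w4.npz');Rm=R.from_quat(z['rot']).as_matrix()
T=(W-z['pos'])@Rm
hm=(np.abs(T[...,0])<.03)&(np.abs(T[...,1])<.035)&(np.abs(T[...,2])<.06)&(d>0)
print(np.histogram(T[hm][:,2],bins=np.arange(-.04,.03,.004)))
E
```

```text
nose
n 1282 mean [0.5846 0.1773 0.0777] enc 584.65 177.28 r 10.92
shoulder
(array([   0,    0,  429,  590, 2773,  243,  753,    2,    0,    0,    0,
          0,    0,    0,    0,    0,    0,    0,  187, 1134,    3,    0]), array([0.   , 0.004, 0.008, 0.012, 0.016, 0.02 , 0.024, 0.028, 0.032,
       0.036, 0.04 , 0.044, 0.048, 0.052, 0.056, 0.06 , 0.064, 0.068,
       0.072, 0.076, 0.08 , 0.084, 0.088]))
flange 579.9037475585938 178.982177734375 47.99528884887695
(array([ 446,  438,  386,  342,  347, 3578, 1903,  726,  666,  602,  410,
         18,    0,    0,    0,    0,    0]), array([-4.00000000e-02, -3.60000000e-02, -3.20000000e-02, -2.80000000e-02,
       -2.40000000e-02, -2.00000000e-02, -1.60000000e-02, -1.20000000e-02,
       -8.00000000e-03, -4.00000000e-03, -3.46944695e-17,  4.00000000e-03,
        8.00000000e-03,  1.20000000e-02,  1.60000000e-02,  2.00000000e-02,
        2.40000000e-02,  2.80000000e-02]))
```

```bash
cat >> h.py <<'E'
def inhand(f,h,af):
    p,d,W=wcloud(f); z=np.load('pics/'+f+'.npz');T=(W-z['pos'])@R.from_quat(z['rot']).as_matrix()
    T[...,2]*=-1; T[d<=0]=9
    # exclude fingers: beyond flats
    return hexfit2(T,h,af)
def hexfit2(T,h,af):
    s=(np.abs(T[...,0])<.03)&(np.abs(T[...,1])<.045)&(T[...,2]<h+.004)&(T[...,2]>-.3)
    g=T[s]; mk=np.abs(g[:,2]-h)<.003
    zz=np.median(g[mk,2])
    def cost(x):
        e=g[:,:2]-x[:2]; v=np.max([np.abs(e@np.array([np.cos(x[2]+k*np.pi/3),np.sin(x[2]+k*np.pi/3)])) for k in range(3)],0)
        r=np.hypot(*e.T); f=1/(1+np.exp(np.clip((v-af/2)/.0004,-50,50)))/(1+np.exp(np.clip((.012-r)/.0004,-50,50)))
        return ((f-mk)**2).sum()
    b=min((minimize(cost,[0,y,0],method='Nelder-Mead',options=dict(xatol=1e-5,initial_simplex=[[0,y,0],[.002,y,0],[0,y+.003,0],[0,y,.05]])) for y in(-.004,0,.004)),key=lambda r:r.fun)
    print('tool-frame bore',b.x.round(4),'top z',zz.round(4),'n',mk.sum(),'cost',round(b.fun,1)); return b.x
E
python3 - <<'E'
from h import *
x=inhand('w4',.0163,.038)
s=ctrl.sense(); r=R.from_quat(s['tcp_rot'])
b=s['ee_pos']+r.apply([x[0],x[1],-.0063]); print('bore world',b)
print('need tool', r.inv().apply(np.array([.58465,.17728,b[2]])-b))
E
```

```text
tool-frame bore [ 0.0012  0.0011 -0.0008] top z 0.0164 n 5181 cost 1973.9
bore world [0.58285293 0.09741052 0.14389197]
need tool [ 6.52582776e-03 -7.96227111e-02  4.12934789e-06]
```

```bash
cat >> h.py <<'E'
def overlay(f,items,out,box=None,fx=1):
    im=cv2.imread('pics/'+f+'.png');z=np.load('pics/'+f+'.npz');c=viewer.get_calibration('wrist');K=np.array(c['intrinsics']);Ti=np.linalg.inv(np.array(c['tool_from_camera']))
    for (x,y,zz,r,col) in items: # tool frame
        a=np.linspace(0,2*np.pi,90);P=np.c_[x+r*np.cos(a),y+r*np.sin(a),zz+0*a]@Ti[:3,:3].T+Ti[:3,3]
        uv=(P@K.T);uv=uv[:,:2]/uv[:,2:]
        cv2.polylines(im,[np.round(uv*16).astype(np.int32)],True,col,1,cv2.LINE_AA,4)
    if box: im=im[box[1]:box[3],box[0]:box[2]]
    cv2.imwrite('pics/'+out+'.png',cv2.resize(im,None,fx=fx,fy=fx,interpolation=cv2.INTER_CUBIC))
E
python3 - <<'E'
from h import *
z=np.load('pics/w4.npz');r=R.from_quat(z['rot']).inv()
n=r.apply(np.array([.58465,.17728,.078])-z['pos']);sh=r.apply(np.array([.58465,.17728,.026])-z['pos'])
overlay('w4',[(.0012,.0011,-.0164,.012,(0,0,255)),(.0012,.0011,.0036,.012,(0,255,0)),(n[0],n[1],n[2],.009,(0,0,255)),(sh[0],sh[1],sh[2],.017,(255,0,0))],'o4',(230,60,430,380),1.85)
E
```

```text
(no output)
```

View pics/o4.png

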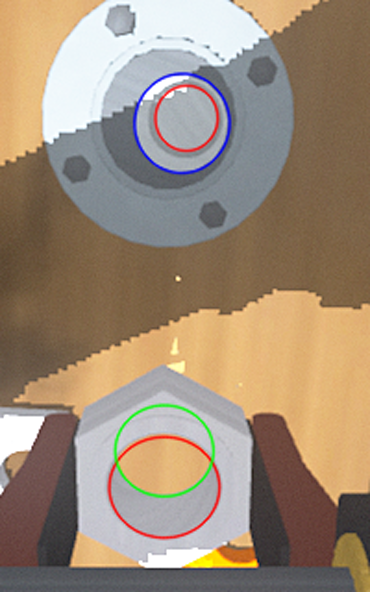

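move_arm:
  series:
    - {"dx":0.0017,"dy":-0.02,"dz":0,"rx":0,"ry":0,"rz":0,"hand":0.02}
    - {"dx":0.0016,"dy":-0.02,"dz":0,"rx":0,"ry":0,"rz":0,"hand":0.02}
    - {"dx":0.0016,"dy":-0.02,"dz":0,"rx":0,"ry":0,"rz":0,"hand":0.02}
    - {"dx":0.0016,"dy":-0.0196,"dz":0.01,"rx":0,"ry":0,"rz":0,"hand":0.02}
    - {"dx":0,"dy":0,"dz":0.018,"rx":0,"ry":0,"rz":0,"hand":0.02}
    - {"dx":0,"dy":0,"dz":0.015,"rx":0,"ry":0,"rz":0,"hand":0.02}
    - {"dx":0,"dy":0,"dz":0,"rx":0,"ry":0,"rz":0,"hand":0.02}
    - {"dx":0,"dy":0,"dz":0,"rx":0,"ry":0,"rz":0,"hand":0.02}

```text
time: 6.35
ee_pos: [0.5828, 0.1784, 0.0941]
tcp_rot: [1.0, 0.03, -0.0, 0.0]
wrist_force: [-0.2, -0.8, -1.0]
width: 0.0375
```

```bash
python3 -c "
from h import *
snap('wrist','w5')
inhand('w5',.0163,.038)
p,d,W=wcloud('w5');s=ctrl.sense();r=R.from_quat(s['tcp_rot'])
b=s['ee_pos']+r.apply([.0012,.0011,.0037]);print('bore bottom',b.round(4),s['wrist_force'])
print('need', r.inv().apply(np.array([.58465,.17728,.078])-b).round(4))
"
```

```text
tool-frame bore [ 0.0012  0.0011 -0.0011] top z 0.0164 n 5192 cost 2079.5
bore bottom [0.5849 0.1775 0.0914] [ 0.20808173  0.64941174 -1.6639567 ]
need [-0.0003  0.0003  0.0134]
```

View pics/w5.png

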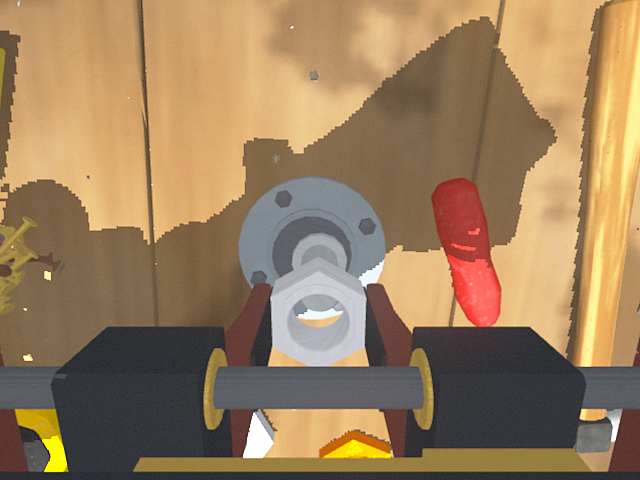

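move_arm:
  series:
    - {"dx":0,"dy":0,"dz":0.004,"rx":0,"ry":0,"rz":0,"hand":0.02}
    - {"dx":0,"dy":0,"dz":0.004,"rx":0,"ry":0,"rz":0,"hand":0.02}
    - {"dx":0,"dy":0,"dz":0.003,"rx":0,"ry":0,"rz":0,"hand":0.02}
    - {"dx":0,"dy":0,"dz":0.002,"rx":0,"ry":0,"rz":0,"hand":0.02}
    - {"dx":0,"dy":0,"dz":0.002,"rx":0,"ry":0,"rz":0,"hand":0.02}
    - {"dx":0,"dy":0,"dz":0.001,"rx":0,"ry":0,"rz":0,"hand":0.02}
    - {"dx":0,"dy":0,"dz":0,"rx":0,"ry":0,"rz":0,"hand":0.02}
    - {"dx":0,"dy":0,"dz":0,"rx":0,"ry":0,"rz":0,"hand":0.02}

```text
time: 7.07
ee_pos: [0.5834, 0.1788, 0.0787]
tcp_rot: [1.0, 0.03, 0.001, -0.0]
wrist_force: [-0.1, -0.4, -0.1]
width: 0.0375
```

```bash
cat >> h.py <<'E'
def st(bx=.0012,by=.0011,bz=.0037):
    s=ctrl.sense();r=R.from_quat(s['tcp_rot']);b=s['ee_pos']+r.apply([bx,by,bz])
    print('t',round(s['time'],2),'bore bottom',b.round(4),'F',s['wrist_force'].round(1),'M',s['moment'].round(2),'need',r.inv().apply(np.array([.58465,.17728,.026])-b).round(4))
E
python3 -c "
from h import *
st()
"
```

```text
t 7.07 bore bottom [0.5846 0.1777 0.075 ] F [-0.1 -0.4 -0.1] M [-0.06 -0.12  0.02] need [-0.0001  0.0005  0.049 ]
```

move_arm:
  series:
    - {"dx":0,"dy":0.0003,"dz":0.002,"rx":0,"ry":0,"rz":0,"hand":0.02}
    - {"dx":0,"dy":0,"dz":0.002,"rx":0,"ry":0,"rz":0,"hand":0.02}
    - {"dx":0,"dy":0,"dz":0.002,"rx":0,"ry":0,"rz":0,"hand":0.02}
    - {"dx":0,"dy":0,"dz":0.002,"rx":0,"ry":0,"rz":0,"hand":0.02}
    - {"dx":0,"dy":0,"dz":0.003,"rx":0,"ry":0,"rz":0,"hand":0.02}
    - {"dx":0,"dy":0,"dz":0.003,"rx":0,"ry":0,"rz":0,"hand":0.02}
    - {"dx":0,"dy":0,"dz":0.003,"rx":0,"ry":0,"rz":0,"hand":0.02}
    - {"dx":0,"dy":0,"dz":0.003,"rx":0,"ry":0,"rz":0,"hand":0.02}

```text
time: 7.73
ee_pos: [0.5833, 0.1784, 0.0583]
tcp_rot: [1.0, 0.03, 0.001, 0.0]
wrist_force: [0.5, -0.9, -1.2]
width: 0.0379
```

```bash
python3 -c "
from h import *
st()
"
```

```text
t 7.73 bore bottom [0.5846 0.1774 0.0546] F [ 0.5 -0.9 -1.2] M [ 0.01 -0.07  0.  ] need [0.     0.0001 0.0286]
```

move_arm:
  series:
    - {"dx":0,"dy":0,"dz":0.0035,"rx":0,"ry":0,"rz":0,"hand":0.02}
    - {"dx":0,"dy":0,"dz":0.0035,"rx":0,"ry":0,"rz":0,"hand":0.02}
    - {"dx":0,"dy":0,"dz":0.0035,"rx":0,"ry":0,"rz":0,"hand":0.02}
    - {"dx":0,"dy":0,"dz":0.0035,"rx":0,"ry":0,"rz":0,"hand":0.02}
    - {"dx":0,"dy":0,"dz":0.0035,"rx":0,"ry":0,"rz":0,"hand":0.02}
    - {"dx":0,"dy":0,"dz":0.0035,"rx":0,"ry":0,"rz":0,"hand":0.02}
    - {"dx":0,"dy":0,"dz":0.003,"rx":0,"ry":0,"rz":0,"hand":0.02}
    - {"dx":0,"dy":0,"dz":0.0015,"rx":0,"ry":0,"rz":0,"hand":0.02}

```text
time: 8.4
ee_pos: [0.5833, 0.1784, 0.0326]
tcp_rot: [1.0, 0.03, 0.001, 0.0]
wrist_force: [1.1, 0.1, -1.5]
width: 0.0382
```

```bash
python3 -c "
from h import *
st()
"
```

```text
t 8.4 bore bottom [0.5845 0.1773 0.0289] F [ 1.1  0.1 -1.5] M [ 0.   -0.13 -0.05] need [0.0001 0.0001 0.0029]
```

move_arm:
  series:
    - {"dx":0,"dy":0,"dz":0.0005,"rx":0,"ry":0,"rz":0,"hand":0.02}
    - {"dx":0,"dy":0,"dz":0.0005,"rx":0,"ry":0,"rz":0,"hand":0.02}
    - {"dx":0,"dy":0,"dz":0.0004,"rx":0,"ry":0,"rz":0,"hand":0.02}
    - {"dx":0,"dy":0,"dz":0.0003,"rx":0,"ry":0,"rz":0,"hand":0.02}
    - {"dx":0,"dy":0,"dz":0.0003,"rx":0,"ry":0,"rz":0,"hand":0.02}
    - {"dx":0,"dy":0,"dz":0.0003,"rx":0,"ry":0,"rz":0,"hand":0.02}
    - {"dx":0,"dy":0,"dz":0,"rx":0,"ry":0,"rz":0,"hand":0.02}
    - {"dx":0,"dy":0,"dz":0,"rx":0,"ry":0,"rz":0,"hand":0.02}

```text
time: 9.07
ee_pos: [0.5835, 0.1785, 0.0309]
tcp_rot: [1.0, 0.03, 0.001, -0.0]
wrist_force: [-0.2, 1.1, -0.7]
width: 0.0379
```

```bash
python3 -c "
from h import *
st()
"
```

```text
t 9.07 bore bottom [0.5848 0.1774 0.0272] F [-0.2  1.1 -0.7] M [-0.06 -0.09 -0.02] need [-0.0001  0.0001  0.0012]
```

move_arm:
  series:
    - {"dx":0,"dy":0,"dz":0.0003,"rx":0,"ry":0,"rz":0,"hand":0.02}
    - {"dx":0,"dy":0,"dz":0.0003,"rx":0,"ry":0,"rz":0,"hand":0.02}
    - {"dx":0,"dy":0,"dz":0.0003,"rx":0,"ry":0,"rz":0,"hand":0.02}
    - {"dx":0,"dy":0,"dz":0.0003,"rx":0,"ry":0,"rz":0,"hand":0.02}
    - {"dx":0,"dy":0,"dz":0.0003,"rx":0,"ry":0,"rz":0,"hand":0.02}
    - {"dx":0,"dy":0,"dz":0,"rx":0,"ry":0,"rz":0,"hand":0.02}
    - {"dx":0,"dy":0,"dz":0,"rx":0,"ry":0,"rz":0,"hand":0.02}
    - {"dx":0,"dy":0,"dz":0,"rx":0,"ry":0,"rz":0,"hand":0.02}

```text
time: 9.73
ee_pos: [0.5834, 0.1784, 0.0299]
tcp_rot: [1.0, 0.03, 0.001, 0.0]
wrist_force: [-2.7, -1.4, 5.6]
width: 0.038
```

```bash
python3 -c "
from h import *
st()
"
```

```text
t 9.73 bore bottom [0.5847 0.1774 0.0262] F [-2.7 -1.4  5.6] M [-0.31  0.43 -0.01] need [-0.0001  0.0001  0.0002]
```

move_arm:
  series:
    - {"dx":0,"dy":0,"dz":0.0003,"rx":0,"ry":0,"rz":0,"hand":0.02}
    - {"dx":0,"dy":0,"dz":0.0002,"rx":0,"ry":0,"rz":0,"hand":0.02}
    - {"dx":0,"dy":0,"dz":0,"rx":0,"ry":0,"rz":0,"hand":0.02}
    - {"dx":0,"dy":0,"dz":0,"rx":0,"ry":0,"rz":0,"hand":0.06}
    - {"dx":0,"dy":0,"dz":0,"rx":0,"ry":0,"rz":0,"hand":0.06}
    - {"dx":0,"dy":0,"dz":0,"rx":0,"ry":0,"rz":0,"hand":0.06}
    - {"dx":0,"dy":0,"dz":-0.005,"rx":0,"ry":0,"rz":0,"hand":0.06}
    - {"dx":0,"dy":0,"dz":-0.02,"rx":0,"ry":0,"rz":0,"hand":0.06}

```text
time: 10.4
ee_pos: [0.5814, 0.1775, 0.0515]
tcp_rot: [1.0, 0.03, -0.002, 0.001]
wrist_force: [0.3, 0.3, 0.6]
width: 0.0599
```

move_arm:
  series:
    - {"dx":0,"dy":0,"dz":-0.025,"rx":0,"ry":0,"rz":0,"hand":0.06}
    - {"dx":0,"dy":0,"dz":-0.03,"rx":0,"ry":0,"rz":0,"hand":0.07}
    - {"dx":0,"dy":0,"dz":-0.03,"rx":0,"ry":0,"rz":0,"hand":0.07}
    - {"dx":0,"dy":0.02,"dz":-0.02,"rx":0,"ry":0,"rz":0,"hand":0.07}
    - {"dx":0,"dy":0.03,"dz":0,"rx":0,"ry":0,"rz":0,"hand":0.07}
    - {"dx":0,"dy":0.03,"dz":0,"rx":0,"ry":0,"rz":0,"hand":0.07}
    - {"dx":0,"dy":0,"dz":0,"rx":0,"ry":0,"rz":0,"hand":0.07}
    - {"dx":0,"dy":0,"dz":0,"rx":0,"ry":0,"rz":0,"hand":0.07}

```text
time: 11.07
ee_pos: [0.5884, 0.096, 0.159]
tcp_rot: [1.0, 0.028, 0.001, 0.0]
wrist_force: [0.2, 0.3, 0.6]
width: 0.0699
```

```bash
python3 -c "
from h import *
snap('wrist','w6')
p,d,W=wcloud('w6')
arbor(W,.0745,.0815); hexfit(W,(.5847,.1773),.046,.038,np.radians(3.4))
go([.4603,-.09,.15],np.radians(-34.2))
go([.4603,-.09,.15],np.radians(25.8))
"
```

```text
n 1065 mean [0.5847 0.1773 0.0777] enc 584.63 177.34 r 10.87
hex ctr [0.5847 0.1782] yaw 3.8 ztop 0.0464 n 1866 cost 43.9
t 11.12 pos [0.5881 0.0982 0.1591] yaw 3.36 F [-0.7  0.1 -0.5] w 0.0699
shift now-tool [-0.1386  0.1804  0.0088] final-tool [1.000e-04 2.275e-01 9.100e-03] rotvec [-0.0007 -0.0016  0.6555]
t 11.12 pos [0.5881 0.0982 0.1591] yaw 3.36 F [-0.7  0.1 -0.5] w 0.0699
shift now-tool [-0.1386  0.1804  0.0088] final-tool [-0.1969  0.1138  0.0091] rotvec [ 2.000e-04 -1.700e-03 -3.917e-01]
```

View pics/w6.png

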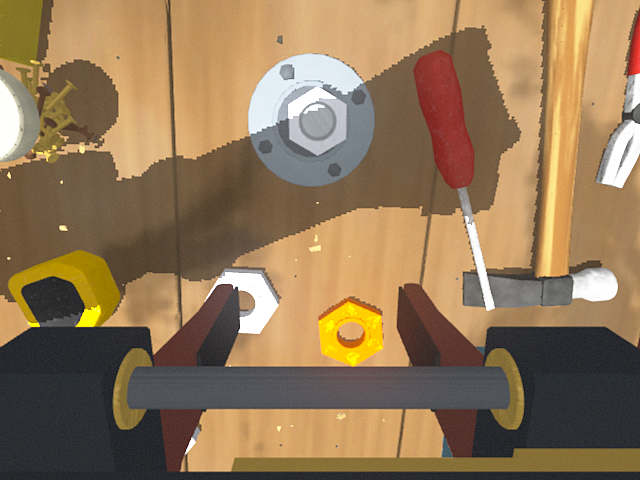

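move_arm:
  series:
    - {"dx":-0.0198,"dy":0.0258,"dz":0,"rx":0,"ry":0,"rz":0,"hand":0.07}
    - {"dx":-0.0198,"dy":0.0258,"dz":0,"rx":0,"ry":0,"rz":0,"hand":0.07}
    - {"dx":-0.0198,"dy":0.0258,"dz":0,"rx":0,"ry":0,"rz":0,"hand":0.07}
    - {"dx":-0.0198,"dy":0.0258,"dz":0,"rx":0,"ry":0,"rz":0,"hand":0.07}
    - {"dx":-0.0198,"dy":0.0258,"dz":0,"rx":0,"ry":0,"rz":0,"hand":0.07}
    - {"dx":-0.0198,"dy":0.0258,"dz":0,"rx":0,"ry":0,"rz":0,"hand":0.07}
    - {"dx":-0.0198,"dy":0.0258,"dz":0,"rx":0,"ry":0,"rz":0,"hand":0.07}
    - {"dx":0,"dy":0,"dz":0,"rx":0,"ry":0,"rz":-0.1,"hand":0.07}

```text
time: 11.78
ee_pos: [0.4569, -0.094, 0.1581]
tcp_rot: [0.997, 0.078, -0.001, 0.001]
wrist_force: [-0.9, -0.0, -0.7]
width: 0.0698
```

move_arm:
  series:
    - {"dx":0,"dy":0,"dz":0.01,"rx":0,"ry":0,"rz":-0.1,"hand":0.07}
    - {"dx":0,"dy":0,"dz":0.01,"rx":0,"ry":0,"rz":-0.1,"hand":0.07}
    - {"dx":0,"dy":0,"dz":0.01,"rx":0,"ry":0,"rz":-0.092,"hand":0.07}
    - {"dx":0,"dy":0,"dz":0.01,"rx":0,"ry":0,"rz":0,"hand":0.07}
    - {"dx":0,"dy":0,"dz":0,"rx":0,"ry":0,"rz":0,"hand":0.07}
    - {"dx":0,"dy":0,"dz":0,"rx":0,"ry":0,"rz":0,"hand":0.07}
    - {"dx":0,"dy":0,"dz":0,"rx":0,"ry":0,"rz":0,"hand":0.07}
    - {"dx":0,"dy":0,"dz":0,"rx":0,"ry":0,"rz":0,"hand":0.07}

```text
time: 12.45
ee_pos: [0.4612, -0.0897, 0.1192]
tcp_rot: [0.975, 0.224, 0.001, 0.0]
wrist_force: [0.5, -0.2, -0.5]
width: 0.0694
```

```bash
python3 -c "
from h import *
snap('wrist','w7')
p,d,W=wcloud('w7')
x=hexfit(W,(.4603,-.1077),.015,.046,np.radians(25.8))
go([x[0],x[1],.0035],x[2])
"
```

```text
hex ctr [ 0.4607 -0.1078] yaw 25.6 ztop 0.0152 n 2791 cost 191.5
t 12.5 pos [ 0.4611 -0.0898  0.1192] yaw 25.86 F [-0.3 -0.9 -0.6] w 0.07
shift now-tool [-0.0085  0.0158  0.1157] final-tool [-0.0081  0.016   0.1157] rotvec [ 0.0013 -0.0023  0.0053]
```

View pics/w7.png

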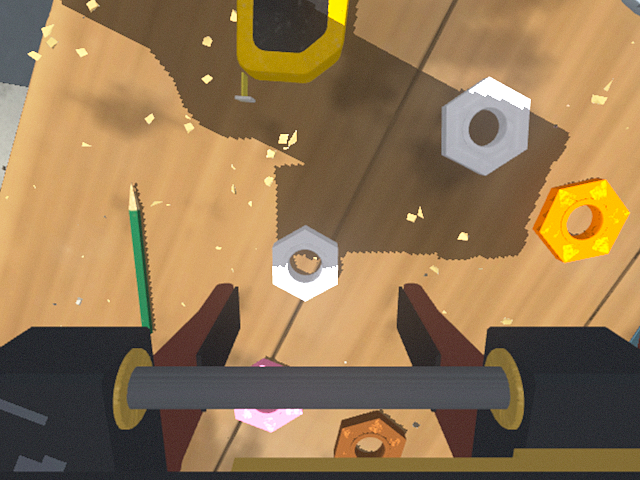

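move_arm:
  series:
    - {"dx":-0.0042,"dy":0.008,"dz":0.01,"rx":0.0006,"ry":-0.001,"rz":0.005,"hand":0.07}
    - {"dx":-0.0041,"dy":0.008,"dz":0.02,"rx":0.0006,"ry":-0.001,"rz":0,"hand":0.07}
    - {"dx":0,"dy":0,"dz":0.025,"rx":0,"ry":0,"rz":0,"hand":0.07}
    - {"dx":0,"dy":0,"dz":0.025,"rx":0,"ry":0,"rz":0,"hand":0.07}
    - {"dx":0,"dy":0,"dz":0.015,"rx":0,"ry":0,"rz":0,"hand":0.07}
    - {"dx":0,"dy":0,"dz":0,"rx":0,"ry":0,"rz":0,"hand":0.07}
    - {"dx":0,"dy":0,"dz":0,"rx":0,"ry":0,"rz":0,"hand":0.07}
    - {"dx":0,"dy":0,"dz":0,"rx":0,"ry":0,"rz":0,"hand":0.07}

```text
time: 13.17
ee_pos: [0.4606, -0.1083, 0.0242]
tcp_rot: [0.975, 0.221, 0.0, -0.0]
wrist_force: [-0.2, 0.4, 0.4]
width: 0.0698
```

```bash
python3 -c "
from h import *
snap('wrist','w8')
p,d,W=wcloud('w8')
x=hexfit(W,(.4603,-.1077),.015,.046,np.radians(25.8))
go([x[0],x[1],.0035],x[2])
"
```

```text
hex ctr [ 0.4607 -0.1079] yaw 25.6 ztop 0.0152 n 6432 cost 500.8
t 13.22 pos [ 0.4609 -0.1083  0.0246] yaw 25.59 F [ 0.4 -0.   0.6] w 0.0699
shift now-tool [-0.0001 -0.0004  0.0211] final-tool [-0.0001 -0.0004  0.0211] rotvec [ 0.0005 -0.0009  0.0002]
```

move_arm:
  series:
    - {"dx":0,"dy":-0.0004,"dz":0.008,"rx":0,"ry":0,"rz":0,"hand":0.07}
    - {"dx":0,"dy":0,"dz":0.008,"rx":0,"ry":0,"rz":0,"hand":0.07}
    - {"dx":0,"dy":0,"dz":0.005,"rx":0,"ry":0,"rz":0,"hand":0.06}
    - {"dx":0,"dy":0,"dz":0,"rx":0,"ry":0,"rz":0,"hand":0.05}
    - {"dx":0,"dy":0,"dz":0,"rx":0,"ry":0,"rz":0,"hand":0.03}
    - {"dx":0,"dy":0,"dz":0,"rx":0,"ry":0,"rz":0,"hand":0.03}
    - {"dx":0,"dy":0,"dz":0,"rx":0,"ry":0,"rz":0,"hand":0.03}
    - {"dx":0,"dy":0,"dz":0,"rx":0,"ry":0,"rz":0,"hand":0.03}

```text
time: 13.88
ee_pos: [0.46, -0.1076, 0.0028]
tcp_rot: [0.975, 0.222, -0.0, -0.0]
wrist_force: [-0.5, -0.2, -1.4]
width: 0.0454
```

```bash
python3 -c "
from h import *
go([.58465,.10,.14],np.radians(25.6))
go([.58465,.17728,.14],np.radians(25.6))
"
```

```text
t 13.88 pos [ 0.46   -0.1076  0.0028] yaw 25.61 F [-0.5 -0.2 -1.4] w 0.0454
shift now-tool [ 0.2022 -0.1334 -0.1372] final-tool [ 0.2022 -0.1334 -0.1372] rotvec [-0.0004  0.0003  0.0002]
t 13.88 pos [ 0.46   -0.1076  0.0028] yaw 25.61 F [-0.5 -0.2 -1.4] w 0.0454
shift now-tool [ 0.2356 -0.2031 -0.1372] final-tool [ 0.2356 -0.2031 -0.1372] rotvec [-0.0004  0.0003  0.0002]
```

move_arm:
  series:
    - {"dx":0,"dy":0,"dz":-0.02,"rx":0,"ry":0,"rz":0,"hand":0.03}
    - {"dx":0,"dy":0,"dz":-0.034,"rx":0,"ry":0,"rz":0,"hand":0.03}
    - {"dx":0.0262,"dy":-0.0226,"dz":-0.014,"rx":0,"ry":0,"rz":0,"hand":0.03}
    - {"dx":0.0262,"dy":-0.0226,"dz":-0.014,"rx":0,"ry":0,"rz":0,"hand":0.03}
    - {"dx":0.0262,"dy":-0.0226,"dz":-0.014,"rx":0,"ry":0,"rz":0,"hand":0.03}
    - {"dx":0.0262,"dy":-0.0226,"dz":-0.014,"rx":0,"ry":0,"rz":0,"hand":0.03}
    - {"dx":0.0262,"dy":-0.0226,"dz":-0.014,"rx":0,"ry":0,"rz":0,"hand":0.03}
    - {"dx":0.0262,"dy":-0.0226,"dz":-0.014,"rx":0,"ry":0,"rz":0,"hand":0.03}

```text
time: 14.55
ee_pos: [0.5433, 0.084, 0.1416]
tcp_rot: [0.975, 0.222, -0.0, -0.0]
wrist_force: [0.3, 0.6, -1.4]
width: 0.0456
```

move_arm:
  series:
    - {"dx":0.0262,"dy":-0.0226,"dz":0,"rx":0,"ry":0,"rz":0,"hand":0.03}
    - {"dx":0.0262,"dy":-0.0226,"dz":0,"rx":0,"ry":0,"rz":0,"hand":0.03}
    - {"dx":0.0262,"dy":-0.0226,"dz":0,"rx":0,"ry":0,"rz":0,"hand":0.03}
    - {"dx":0,"dy":0,"dz":0,"rx":0,"ry":0,"rz":0,"hand":0.03}
    - {"dx":0,"dy":0,"dz":0,"rx":0,"ry":0,"rz":0,"hand":0.03}
    - {"dx":0,"dy":0,"dz":0,"rx":0,"ry":0,"rz":0,"hand":0.03}
    - {"dx":0,"dy":0,"dz":0,"rx":0,"ry":0,"rz":0,"hand":0.03}
    - {"dx":0,"dy":0,"dz":0,"rx":0,"ry":0,"rz":0,"hand":0.03}

```text
time: 15.22
ee_pos: [0.5845, 0.1757, 0.1405]
tcp_rot: [0.975, 0.221, -0.001, 0.0]
wrist_force: [-0.5, 0.0, -1.0]
width: 0.0456
```

```bash
python3 -c "
from h import *
snap('wrist','w9')
x=inhand('w9',.0123,.046)
st(x[0],x[1],.0027)
overlay('w9',[(x[0],x[1],-.0123,.012,(0,0,255)),(x[0],x[1],.0027,.012,(0,255,0))],'o9')
"
```

```text
tool-frame bore [ 0.0007  0.0007 -0.0033] top z 0.0125 n 8045 cost 2793.7
t 15.27 bore bottom [0.5856 0.1756 0.1379] F [ 0.1  0.5 -0.6] M [-0.06 -0.14  0.  ] need [ 0.     -0.0019  0.1119]
```

View pics/o9.png

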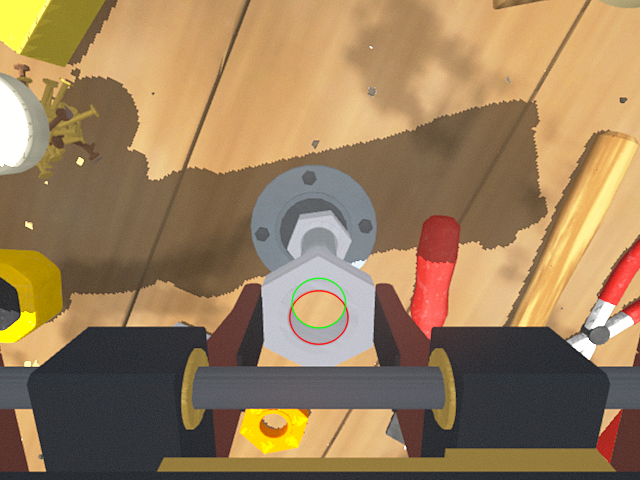

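move_arm:
  series:
    - {"dx":0,"dy":-0.0019,"dz":0.012,"rx":0,"ry":0,"rz":0,"hand":0.03}
    - {"dx":0,"dy":0,"dz":0.014,"rx":0,"ry":0,"rz":0,"hand":0.03}
    - {"dx":0,"dy":0,"dz":0.012,"rx":0,"ry":0,"rz":0,"hand":0.03}
    - {"dx":0,"dy":0,"dz":0.009,"rx":0,"ry":0,"rz":0,"hand":0.03}
    - {"dx":0,"dy":0,"dz":0.006,"rx":0,"ry":0,"rz":0,"hand":0.03}
    - {"dx":0,"dy":0,"dz":0.004,"rx":0,"ry":0,"rz":0,"hand":0.03}
    - {"dx":0,"dy":0,"dz":0,"rx":0,"ry":0,"rz":0,"hand":0.03}
    - {"dx":0,"dy":0,"dz":0,"rx":0,"ry":0,"rz":0,"hand":0.03}

```text
time: 15.93
ee_pos: [0.5839, 0.1796, 0.0836]
tcp_rot: [0.975, 0.222, -0.0, -0.0]
wrist_force: [0.3, -0.9, -0.6]
width: 0.0459
```

```bash
python3 -c "
from h import *
st(.0007,.0007,.0027)
snap('wrist','w10')
inhand('w10',.0123,.046)
st(.0007,.0007,.0027)
"
```

```text
t 15.93 bore bottom [0.5848 0.1793 0.0809] F [ 0.3 -0.9 -0.6] M [-0.04 -0.13 -0.01] need [-0.001   0.0017  0.0549]
tool-frame bore [ 0.0007  0.0009 -0.0001] top z 0.0125 n 8048 cost 2743.9
t 15.98 bore bottom [0.5851 0.1793 0.0813] F [-0.1  0.5 -2.2] M [-0.02 -0.09  0.02] need [-0.0013  0.0017  0.0553]
```

View pics/w10.png

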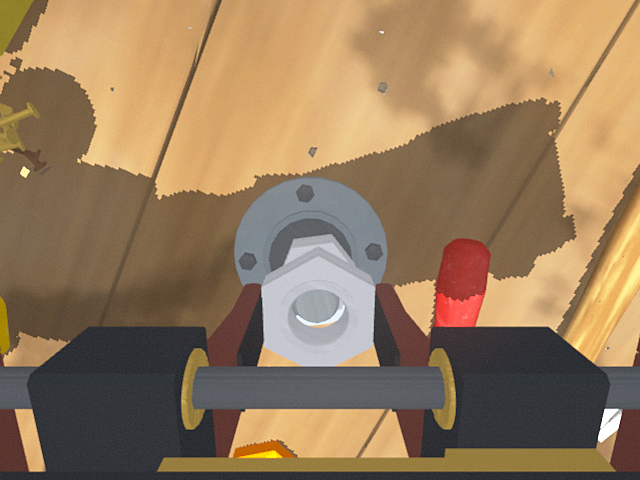

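move_arm:
  series:
    - {"dx":-0.0006,"dy":0.0008,"dz":0,"rx":0,"ry":0,"rz":0,"hand":0.03}
    - {"dx":-0.0006,"dy":0.0008,"dz":0,"rx":0,"ry":0,"rz":0,"hand":0.03}
    - {"dx":0,"dy":0,"dz":0.002,"rx":0,"ry":0,"rz":0,"hand":0.03}
    - {"dx":0,"dy":0,"dz":0.002,"rx":0,"ry":0,"rz":0,"hand":0.03}
    - {"dx":0,"dy":0,"dz":0.0015,"rx":0,"ry":0,"rz":0,"hand":0.03}
    - {"dx":0,"dy":0,"dz":0.001,"rx":0,"ry":0,"rz":0,"hand":0.03}
    - {"dx":0,"dy":0,"dz":0,"rx":0,"ry":0,"rz":0,"hand":0.03}
    - {"dx":0,"dy":0,"dz":0,"rx":0,"ry":0,"rz":0,"hand":0.03}

```text
time: 16.65
ee_pos: [0.5834, 0.1775, 0.077]
tcp_rot: [0.975, 0.222, -0.0, -0.0]
wrist_force: [-0.1, 0.7, -1.0]
width: 0.0455
```

```bash
python3 -c "
from h import *
st(.0007,.0007,.0027)
"
```

```text
t 16.65 bore bottom [0.5843 0.1771 0.0743] F [-0.1  0.7 -1. ] M [ 0.03 -0.08  0.03] need [0.0004 0.0001 0.0483]
```

move_arm:
  series:
    - {"dx":0.0003,"dy":0.0001,"dz":0.002,"rx":0,"ry":0,"rz":0,"hand":0.03}
    - {"dx":0,"dy":0,"dz":0.002,"rx":0,"ry":0,"rz":0,"hand":0.03}
    - {"dx":0,"dy":0,"dz":0.002,"rx":0,"ry":0,"rz":0,"hand":0.03}
    - {"dx":0,"dy":0,"dz":0.003,"rx":0,"ry":0,"rz":0,"hand":0.03}
    - {"dx":0,"dy":0,"dz":0.004,"rx":0,"ry":0,"rz":0,"hand":0.03}
    - {"dx":0,"dy":0,"dz":0.004,"rx":0,"ry":0,"rz":0,"hand":0.03}
    - {"dx":0,"dy":0,"dz":0.004,"rx":0,"ry":0,"rz":0,"hand":0.03}
    - {"dx":0,"dy":0,"dz":0.003,"rx":0,"ry":0,"rz":0,"hand":0.03}

```text
time: 17.32
ee_pos: [0.5835, 0.1774, 0.0525]
tcp_rot: [0.975, 0.222, -0.001, -0.0]
wrist_force: [0.5, -0.0, -0.9]
width: 0.0461
```

```bash
python3 -c "
from h import *
st(.0007,.0007,.0027)
"
```

```text
t 17.32 bore bottom [0.5844 0.177  0.0498] F [ 0.5 -0.  -0.9] M [-0.06 -0.13  0.03] need [ 0.0003 -0.0001  0.0238]
```

move_arm:
  series:
    - {"dx":0.0002,"dy":0,"dz":0.001,"rx":0,"ry":0,"rz":0,"hand":0.03}
    - {"dx":0,"dy":0,"dz":0.0006,"rx":0,"ry":0,"rz":0,"hand":0.03}
    - {"dx":0,"dy":0,"dz":0.0005,"rx":0,"ry":0,"rz":0,"hand":0.03}
    - {"dx":0,"dy":0,"dz":0.0004,"rx":0,"ry":0,"rz":0,"hand":0.03}
    - {"dx":0,"dy":0,"dz":0.0003,"rx":0,"ry":0,"rz":0,"hand":0.03}
    - {"dx":0,"dy":0,"dz":0.0003,"rx":0,"ry":0,"rz":0,"hand":0.03}
    - {"dx":0,"dy":0,"dz":0.0003,"rx":0,"ry":0,"rz":0,"hand":0.03}
    - {"dx":0,"dy":0,"dz":0,"rx":0,"ry":0,"rz":0,"hand":0.03}

```text
time: 17.98
ee_pos: [0.5839, 0.1776, 0.0498]
tcp_rot: [0.975, 0.222, -0.0, -0.0]
wrist_force: [0.9, 0.2, -1.1]
width: 0.0457
```

```bash
python3 -c "
from h import *
st(.0007,.0007,.0027)
"
```

```text
t 17.98 bore bottom [0.5848 0.1772 0.0471] F [ 0.9  0.2 -1.1] M [-0.02 -0.1  -0.  ] need [-0.0001 -0.0001  0.0211]
```

move_arm:
  series:
    - {"dx":0,"dy":0,"dz":0.0003,"rx":0,"ry":0,"rz":0,"hand":0.03}
    - {"dx":0,"dy":0,"dz":0.0003,"rx":0,"ry":0,"rz":0,"hand":0.03}
    - {"dx":0,"dy":0,"dz":0.0003,"rx":0,"ry":0,"rz":0,"hand":0.03}
    - {"dx":0,"dy":0,"dz":0.0003,"rx":0,"ry":0,"rz":0,"hand":0.03}
    - {"dx":0,"dy":0,"dz":0.0002,"rx":0,"ry":0,"rz":0,"hand":0.03}
    - {"dx":0,"dy":0,"dz":0,"rx":0,"ry":0,"rz":0,"hand":0.03}
    - {"dx":0,"dy":0,"dz":0,"rx":0,"ry":0,"rz":0,"hand":0.03}
    - {"dx":0,"dy":0,"dz":0,"rx":0,"ry":0,"rz":0,"hand":0.03}

```text
time: 18.65
ee_pos: [0.5839, 0.1775, 0.0487]
tcp_rot: [0.975, 0.222, -0.0, -0.0]
wrist_force: [-2.7, -0.9, 6.5]
width: 0.0458
```

```bash
python3 -c "
from h import *
st(.0007,.0007,.0027)
"
```

```text
t 18.65 bore bottom [0.5849 0.1772 0.046 ] F [-2.7 -0.9  6.5] M [-0.24  0.4  -0.  ] need [-0.0002 -0.0001  0.02  ]
```

move_arm:
  series:
    - {"dx":0,"dy":0,"dz":0.0003,"rx":0,"ry":0,"rz":0,"hand":0.03}
    - {"dx":0,"dy":0,"dz":0.0002,"rx":0,"ry":0,"rz":0,"hand":0.03}
    - {"dx":0,"dy":0,"dz":0,"rx":0,"ry":0,"rz":0,"hand":0.03}
    - {"dx":0,"dy":0,"dz":0,"rx":0,"ry":0,"rz":0,"hand":0.068}
    - {"dx":0,"dy":0,"dz":0,"rx":0,"ry":0,"rz":0,"hand":0.068}
    - {"dx":0,"dy":0,"dz":0,"rx":0,"ry":0,"rz":0,"hand":0.068}
    - {"dx":0,"dy":0,"dz":-0.005,"rx":0,"ry":0,"rz":0,"hand":0.068}
    - {"dx":0,"dy":0,"dz":-0.02,"rx":0,"ry":0,"rz":0,"hand":0.068}

```text
time: 19.32
ee_pos: [0.5819, 0.1766, 0.0704]
tcp_rot: [0.975, 0.222, -0.003, 0.0]
wrist_force: [-0.3, -0.1, 0.5]
width: 0.0678
```

```bash
python3 -c "
from h import *
go([.55,.10,.16],np.radians(29.5))
"
```

```text
t 19.32 pos [0.5819 0.1766 0.0704] yaw 25.62 F [-0.3 -0.1  0.5] w 0.0678
shift now-tool [-0.0624  0.0552 -0.0893] final-tool [-0.0655  0.051  -0.0896] rotvec [-0.0015  0.0058 -0.0677]
```

move_arm:
  series:
    - {"dx":0,"dy":0,"dz":-0.025,"rx":0,"ry":0,"rz":0,"hand":0.068}
    - {"dx":0,"dy":0,"dz":-0.03,"rx":0,"ry":0,"rz":-0.034,"hand":0.075}
    - {"dx":0,"dy":0,"dz":-0.03,"rx":0,"ry":0,"rz":-0.034,"hand":0.075}
    - {"dx":-0.022,"dy":0.017,"dz":-0.004,"rx":0,"ry":0,"rz":0,"hand":0.075}
    - {"dx":-0.022,"dy":0.017,"dz":0,"rx":0,"ry":0,"rz":0,"hand":0.075}
    - {"dx":-0.021,"dy":0.017,"dz":0,"rx":0,"ry":0,"rz":0,"hand":0.075}
    - {"dx":0,"dy":0,"dz":0,"rx":0,"ry":0,"rz":0,"hand":0.075}
    - {"dx":0,"dy":0,"dz":0,"rx":0,"ry":0,"rz":0,"hand":0.075}

```text
time: 19.98
ee_pos: [0.5524, 0.0994, 0.1621]
tcp_rot: [0.967, 0.253, -0.0, 0.0]
wrist_force: [-0.9, -0.3, 0.3]
width: 0.0749
```

```bash
python3 -c "
from h import *
snap('wrist','w11')
p,d,W=wcloud('w11')
arbor(W,.0745,.0815); hexfit(W,(.5847,.1773),.061,.046,np.radians(25.6))
x=hexfit(W,(.527,.029),.010,.054,np.radians(29.5))
go([x[0],x[1],.08],x[2])
"
```

```text
n 953 mean [0.5836 0.1773 0.0776] enc 584.36 177.23 r 10.99
hex ctr [0.5859 0.1779] yaw 25.4 ztop 0.0612 n 3292 cost 356.2
hex ctr [0.5279 0.0294] yaw 30.3 ztop 0.0101 n 2611 cost 149.9
t 20.03 pos [0.5528 0.1012 0.1622] yaw 29.46 F [ 0.3 -0.5  0.2] w 0.0748
shift now-tool [-0.057   0.0503  0.0821] final-tool [-0.0576  0.0495  0.0822] rotvec [-0.0006 -0.0003 -0.014 ]
```

View pics/w11.png

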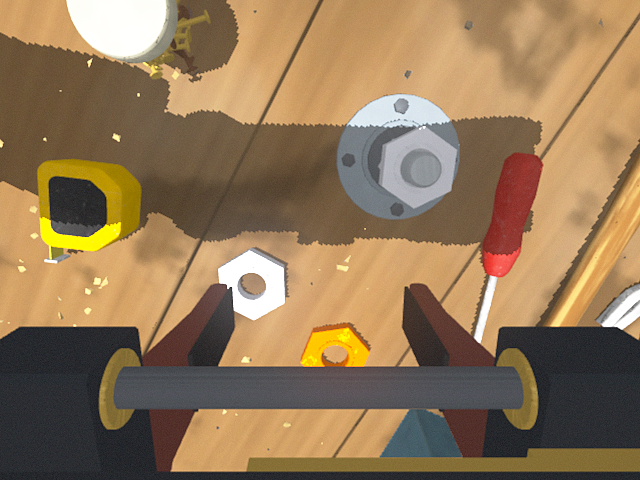

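move_arm:
  series:
    - {"dx":-0.0143,"dy":0.0125,"dz":0.01,"rx":0,"ry":0,"rz":-0.007,"hand":0.075}
    - {"dx":-0.0143,"dy":0.0125,"dz":0.02,"rx":0,"ry":0,"rz":-0.007,"hand":0.075}
    - {"dx":-0.0143,"dy":0.0125,"dz":0.02,"rx":0,"ry":0,"rz":0,"hand":0.075}
    - {"dx":-0.0143,"dy":0.0125,"dz":0.02,"rx":0,"ry":0,"rz":0,"hand":0.075}
    - {"dx":0,"dy":0,"dz":0.025,"rx":0,"ry":0,"rz":0,"hand":0.075}
    - {"dx":0,"dy":0,"dz":0.025,"rx":0,"ry":0,"rz":0,"hand":0.075}
    - {"dx":0,"dy":0,"dz":0.015,"rx":0,"ry":0,"rz":0,"hand":0.075}
    - {"dx":0,"dy":0,"dz":0,"rx":0,"ry":0,"rz":0,"hand":0.075}

```text
time: 20.7
ee_pos: [0.5262, 0.0307, 0.024]
tcp_rot: [0.965, 0.262, -0.003, -0.001]
wrist_force: [-1.2, -0.2, 0.2]
width: 0.075
```

move_arm:
  series:
    - {"dx":0,"dy":0,"dz":0,"rx":0,"ry":0,"rz":0,"hand":0.075}
    - {"dx":0,"dy":0,"dz":0,"rx":0,"ry":0,"rz":0,"hand":0.075}
    - {"dx":0,"dy":0,"dz":0,"rx":0,"ry":0,"rz":0,"hand":0.075}
    - {"dx":0,"dy":0,"dz":0,"rx":0,"ry":0,"rz":0,"hand":0.075}
    - {"dx":0,"dy":0,"dz":0,"rx":0,"ry":0,"rz":0,"hand":0.075}
    - {"dx":0,"dy":0,"dz":0,"rx":0,"ry":0,"rz":0,"hand":0.075}
    - {"dx":0,"dy":0,"dz":0,"rx":0,"ry":0,"rz":0,"hand":0.075}
    - {"dx":0,"dy":0,"dz":0,"rx":0,"ry":0,"rz":0,"hand":0.075}

```text
time: 21.37
ee_pos: [0.528, 0.0292, 0.027]
tcp_rot: [0.965, 0.261, -0.0, -0.0]
wrist_force: [-0.0, 0.7, -0.3]
width: 0.075
```

```bash
python3 -c "
from h import *
snap('wrist','w12')
p,d,W=wcloud('w12')
x=hexfit(W,(.5279,.0294),.010,.054,np.radians(30))
go([x[0],x[1],.0025],x[2])
"
```

```text
hex ctr [0.528  0.0292] yaw 30.1 ztop 0.0102 n 8701 cost 372.8
t 21.42 pos [0.528  0.0292 0.027 ] yaw 30.31 F [-0.4  0.1 -0.4] w 0.075
shift now-tool [0.     0.     0.0245] final-tool [ 0.     -0.      0.0245] rotvec [-0.0004  0.0003  0.0031]
```

View pics/w12.png

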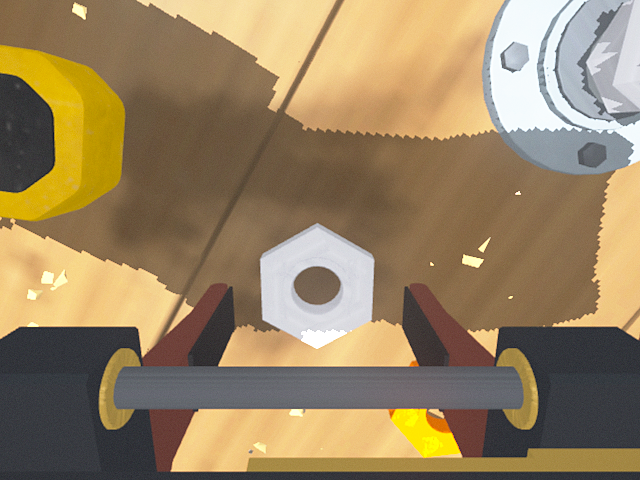

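move_arm:
  series:
    - {"dx":0,"dy":0,"dz":0.008,"rx":0,"ry":0,"rz":0.003,"hand":0.075}
    - {"dx":0,"dy":0,"dz":0.008,"rx":0,"ry":0,"rz":0,"hand":0.075}
    - {"dx":0,"dy":0,"dz":0.005,"rx":0,"ry":0,"rz":0,"hand":0.075}
    - {"dx":0,"dy":0,"dz":0.0032,"rx":0,"ry":0,"rz":0,"hand":0.07}
    - {"dx":0,"dy":0,"dz":0,"rx":0,"ry":0,"rz":0,"hand":0.04}
    - {"dx":0,"dy":0,"dz":0,"rx":0,"ry":0,"rz":0,"hand":0.04}
    - {"dx":0,"dy":0,"dz":0,"rx":0,"ry":0,"rz":0,"hand":0.04}
    - {"dx":0,"dy":0,"dz":0,"rx":0,"ry":0,"rz":0,"hand":0.04}

```text
time: 22.08
ee_pos: [0.528, 0.0293, 0.0028]
tcp_rot: [0.966, 0.26, -0.0, -0.0]
wrist_force: [0.5, 0.2, -0.6]
width: 0.0536
```

```bash
python3 -c "
from h import *
go([.5835,.1775,.13],np.radians(30))
"
```

```text
t 22.08 pos [0.528  0.0293 0.0028] yaw 30.14 F [ 0.5  0.2 -0.6] w 0.0536
shift now-tool [ 0.1224 -0.1004 -0.1272] final-tool [ 0.1221 -0.1006 -0.1272] rotvec [-0.0005  0.0002  0.0024]
```

move_arm:
  series:
    - {"dx":0,"dy":0,"dz":-0.02,"rx":0,"ry":0,"rz":0,"hand":0.04}
    - {"dx":0,"dy":0,"dz":-0.032,"rx":0,"ry":0,"rz":0,"hand":0.04}
    - {"dx":0,"dy":0,"dz":-0.035,"rx":0,"ry":0,"rz":0,"hand":0.04}
    - {"dx":0,"dy":0,"dz":-0.035,"rx":0,"ry":0,"rz":0,"hand":0.04}
    - {"dx":0.0245,"dy":-0.02,"dz":-0.005,"rx":0,"ry":0,"rz":0,"hand":0.04}
    - {"dx":0.0245,"dy":-0.02,"dz":0,"rx":0,"ry":0,"rz":0,"hand":0.04}
    - {"dx":0.0245,"dy":-0.02,"dz":0,"rx":0,"ry":0,"rz":0,"hand":0.04}
    - {"dx":0.0245,"dy":-0.02,"dz":0,"rx":0,"ry":0,"rz":0,"hand":0.04}

```text
time: 22.75
ee_pos: [0.5731, 0.1485, 0.1304]
tcp_rot: [0.966, 0.259, 0.0, 0.0]
wrist_force: [1.0, -1.1, -1.7]
width: 0.0537
```

move_arm:
  series:
    - {"dx":0.0244,"dy":-0.0204,"dz":0,"rx":0,"ry":0,"rz":0,"hand":0.04}
    - {"dx":0,"dy":0,"dz":0,"rx":0,"ry":0,"rz":0,"hand":0.04}
    - {"dx":0,"dy":0,"dz":0.01,"rx":0,"ry":0,"rz":0,"hand":0.04}
    - {"dx":0,"dy":0,"dz":0.016,"rx":0,"ry":0,"rz":0,"hand":0.04}
    - {"dx":0,"dy":0,"dz":0.01,"rx":0,"ry":0,"rz":0,"hand":0.04}
    - {"dx":0,"dy":0,"dz":0,"rx":0,"ry":0,"rz":0,"hand":0.04}
    - {"dx":0,"dy":0,"dz":0,"rx":0,"ry":0,"rz":0,"hand":0.04}
    - {"dx":0,"dy":0,"dz":0,"rx":0,"ry":0,"rz":0,"hand":0.04}

```text
time: 23.42
ee_pos: [0.5836, 0.1769, 0.0939]
tcp_rot: [0.966, 0.26, -0.0, -0.0]
wrist_force: [1.1, 0.7, -0.8]
width: 0.0537
```

```bash
python3 -c "
from h import *
snap('wrist','w13')
x=inhand('w13',.0073,.054)
st(x[0],x[1],.0027)
overlay('w13',[(x[0],x[1],-.0073,.012,(0,0,255)),(x[0],x[1],.0027,.012,(0,255,0))],'o13')
"
```

```text
tool-frame bore [ 0.0006  0.0005 -0.0011] top z 0.0075 n 10971 cost 3631.6
t 23.47 bore bottom [0.5846 0.1771 0.0915] F [ 0.2 -0.3 -1.5] M [-0.02 -0.12 -0.02] need [ 0.0001 -0.0001  0.0655]
```

View pics/o13.png

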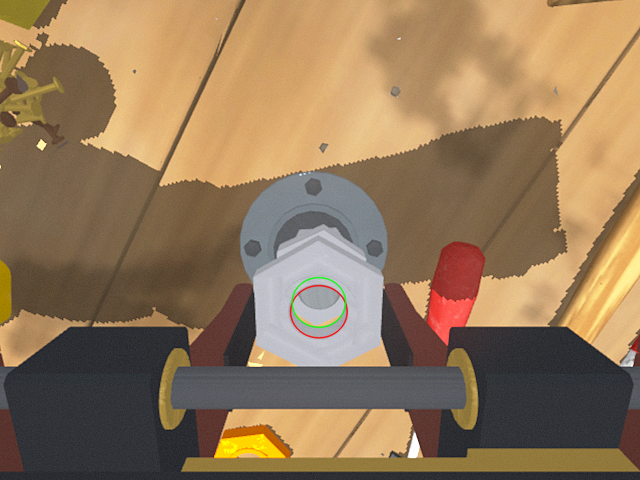

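Aligned within 0.1 mm, with the nose visible in the bore at about (320,300). I'll lower it slowly onto the nose.

move_arm:
  series:
    - {"dx":0,"dy":0,"dz":0.004,"rx":0,"ry":0,"rz":0,"hand":0.04}
    - {"dx":0,"dy":0,"dz":0.004,"rx":0,"ry":0,"rz":0,"hand":0.04}
    - {"dx":0,"dy":0,"dz":0.003,"rx":0,"ry":0,"rz":0,"hand":0.04}
    - {"dx":0,"dy":0,"dz":0.002,"rx":0,"ry":0,"rz":0,"hand":0.04}
    - {"dx":0,"dy":0,"dz":0.002,"rx":0,"ry":0,"rz":0,"hand":0.04}
    - {"dx":0,"dy":0,"dz":0.0015,"rx":0,"ry":0,"rz":0,"hand":0.04}
    - {"dx":0,"dy":0,"dz":0,"rx":0,"ry":0,"rz":0,"hand":0.04}
    - {"dx":0,"dy":0,"dz":0,"rx":0,"ry":0,"rz":0,"hand":0.04}

```text
time: 24.13
ee_pos: [0.5833, 0.1775, 0.077]
tcp_rot: [0.966, 0.26, -0.0, -0.0]
wrist_force: [0.3, -0.3, -0.0]
width: 0.0533
```

```bash
python3 -c "
from h import *
st(.0006,.0005,.0027)
"
```

```text
t 24.13 bore bottom [0.5841 0.1774 0.0743] F [ 0.3 -0.3 -0. ] M [-0.01 -0.12  0.02] need [0.0004 0.0004 0.0483]
```

Target bottom is 0.061, so 13.3 mm remain.

move_arm:
  series:
    - {"dx":0.0003,"dy":0.0003,"dz":0.001,"rx":0,"ry":0,"rz":0,"hand":0.04}
    - {"dx":0,"dy":0,"dz":0.0015,"rx":0,"ry":0,"rz":0,"hand":0.04}
    - {"dx":0,"dy":0,"dz":0.002,"rx":0,"ry":0,"rz":0,"hand":0.04}
    - {"dx":0,"dy":0,"dz":0.002,"rx":0,"ry":0,"rz":0,"hand":0.04}
    - {"dx":0,"dy":0,"dz":0.002,"rx":0,"ry":0,"rz":0,"hand":0.04}
    - {"dx":0,"dy":0,"dz":0.0015,"rx":0,"ry":0,"rz":0,"hand":0.04}
    - {"dx":0,"dy":0,"dz":0.001,"rx":0,"ry":0,"rz":0,"hand":0.04}
    - {"dx":0,"dy":0,"dz":0.0005,"rx":0,"ry":0,"rz":0,"hand":0.04}

```text
time: 24.8
ee_pos: [0.5837, 0.1774, 0.0654]
tcp_rot: [0.966, 0.26, -0.0, -0.0]
wrist_force: [0.6, 0.3, 0.6]
width: 0.0535
```

```bash
python3 -c "
from h import *
st(.0006,.0005,.0027)
"
```

```text
t 24.8 bore bottom [0.5844 0.1773 0.0627] F [0.6 0.3 0.6] M [ 0.02 -0.1   0.03] need [0.0002 0.0001 0.0367]
```

move_arm:
  series:
    - {"dx":0.0002,"dy":0,"dz":0.0003,"rx":0,"ry":0,"rz":0,"hand":0.04}
    - {"dx":0,"dy":0,"dz":0.0003,"rx":0,"ry":0,"rz":0,"hand":0.04}
    - {"dx":0,"dy":0,"dz":0.0003,"rx":0,"ry":0,"rz":0,"hand":0.04}
    - {"dx":0,"dy":0,"dz":0.0003,"rx":0,"ry":0,"rz":0,"hand":0.04}
    - {"dx":0,"dy":0,"dz":0.0003,"rx":0,"ry":0,"rz":0,"hand":0.04}
    - {"dx":0,"dy":0,"dz":0.0002,"rx":0,"ry":0,"rz":0,"hand":0.04}
    - {"dx":0,"dy":0,"dz":0,"rx":0,"ry":0,"rz":0,"hand":0.04}
    - {"dx":0,"dy":0,"dz":0,"rx":0,"ry":0,"rz":0,"hand":0.04}

```text
time: 25.47
ee_pos: [0.584, 0.1775, 0.0639]
tcp_rot: [0.966, 0.26, -0.0, -0.0]
wrist_force: [0.2, 0.6, -0.9]
width: 0.0534
```

```bash
python3 -c "
from h import *
st(.0006,.0005,.0027)
"
```

```text
t 25.47 bore bottom [0.5847 0.1774 0.0612] F [ 0.2  0.6 -0.9] M [-0.05 -0.09 -0.02] need [-0.0001  0.0001  0.0352]
```

move_arm:
  series:
    - {"dx":0,"dy":0,"dz":0.0002,"rx":0,"ry":0,"rz":0,"hand":0.04}
    - {"dx":0,"dy":0,"dz":0.0002,"rx":0,"ry":0,"rz":0,"hand":0.04}
    - {"dx":0,"dy":0,"dz":0.0002,"rx":0,"ry":0,"rz":0,"hand":0.04}
    - {"dx":0,"dy":0,"dz":0.0002,"rx":0,"ry":0,"rz":0,"hand":0.04}
    - {"dx":0,"dy":0,"dz":0,"rx":0,"ry":0,"rz":0,"hand":0.04}
    - {"dx":0,"dy":0,"dz":0,"rx":0,"ry":0,"rz":0,"hand":0.04}
    - {"dx":0,"dy":0,"dz":0,"rx":0,"ry":0,"rz":0,"hand":0.04}
    - {"dx":0,"dy":0,"dz":0,"rx":0,"ry":0,"rz":0,"hand":0.04}

```text
time: 26.13
ee_pos: [0.584, 0.1776, 0.0636]
tcp_rot: [0.966, 0.26, -0.0, -0.0]
wrist_force: [-1.5, -1.0, 5.4]
width: 0.0535
```

```bash
python3 -c "
from h import *
st(.0006,.0005,.0027)
"
```

```text
t 26.13 bore bottom [0.5848 0.1774 0.0609] F [-1.5 -1.   5.4] M [-0.31  0.37  0.01] need [-0.0002  0.0001  0.0349]
```

Contact at 5.4 N at the expected height. I'll nudge it home, release and retreat.

move_arm:
  series:
    - {"dx":0,"dy":0,"dz":0.0003,"rx":0,"ry":0,"rz":0,"hand":0.04}
    - {"dx":0,"dy":0,"dz":0.0002,"rx":0,"ry":0,"rz":0,"hand":0.04}
    - {"dx":0,"dy":0,"dz":0,"rx":0,"ry":0,"rz":0,"hand":0.04}
    - {"dx":0,"dy":0,"dz":0,"rx":0,"ry":0,"rz":0,"hand":0.076}
    - {"dx":0,"dy":0,"dz":0,"rx":0,"ry":0,"rz":0,"hand":0.076}
    - {"dx":0,"dy":0,"dz":0,"rx":0,"ry":0,"rz":0,"hand":0.076}
    - {"dx":0,"dy":0,"dz":-0.005,"rx":0,"ry":0,"rz":0,"hand":0.076}
    - {"dx":0,"dy":0,"dz":-0.02,"rx":0,"ry":0,"rz":0,"hand":0.076}

```text
time: 26.8
ee_pos: [0.582, 0.1765, 0.0852]
tcp_rot: [0.966, 0.26, -0.003, -0.0]
wrist_force: [-0.9, -0.5, -0.8]
width: 0.0758
```

move_arm:
  series:
    - {"dx":0,"dy":0,"dz":-0.025,"rx":0,"ry":0,"rz":0,"hand":0.076}
    - {"dx":0,"dy":0,"dz":-0.03,"rx":0,"ry":0,"rz":0,"hand":0.076}
    - {"dx":0,"dy":0,"dz":-0.03,"rx":0,"ry":0,"rz":0,"hand":0.076}
    - {"dx":-0.022,"dy":0.022,"dz":-0.01,"rx":0,"ry":0,"rz":0,"hand":0.076}
    - {"dx":-0.022,"dy":0.022,"dz":0,"rx":0,"ry":0,"rz":0,"hand":0.076}
    - {"dx":-0.021,"dy":0.022,"dz":0,"rx":0,"ry":0,"rz":0,"hand":0.076}
    - {"dx":0,"dy":0,"dz":0,"rx":0,"ry":0,"rz":0,"hand":0.076}
    - {"dx":0,"dy":0,"dz":0,"rx":0,"ry":0,"rz":0,"hand":0.076}

```text
time: 27.47
ee_pos: [0.561, 0.0856, 0.1829]
tcp_rot: [0.966, 0.258, -0.0, 0.0]
wrist_force: [-0.6, 0.1, -0.5]
width: 0.0761
```

```bash
python3 -c "
from h import *
snap('wrist','w14')
p,d,W=wcloud('w14')
arbor(W,.0755,.0815); x=hexfit(W,(.5847,.1773),.071,.054,np.radians(30))
q=W[(np.hypot(W[...,0]-.5848,W[...,1]-.1775)<.026)&(np.hypot(W[...,0]-.5848,W[...,1]-.1775)>.014)&(np.abs(W[...,2]-.071)<.004)]
A=np.c_[q[:,:2]-[.5848,.1775],np.ones(len(q))];print('top plane slope',np.linalg.lstsq(A,q[:,2],rcond=None)[0])
snap('scene','s14')
cv2.imwrite('pics/s14c.png',cv2.resize(cv2.imread('pics/s14.png')[190:300,210:360],None,fx=5,fy=5,interpolation=cv2.INTER_CUBIC))
print(ctrl.sense()['time'],ctrl.sense()['ee_pos'])
"
```

```text
n 788 mean [0.5841 0.1773 0.0779] enc 584.13 177.29 r 10.81
hex ctr [0.5852 0.1783] yaw 30.0 ztop 0.0712 n 5043 cost 558.3
top plane slope [-0.00114118  0.00419938  0.0712292 ]
27.5667 [0.56112514 0.08877646 0.18294102]
```

View pics/w14.png

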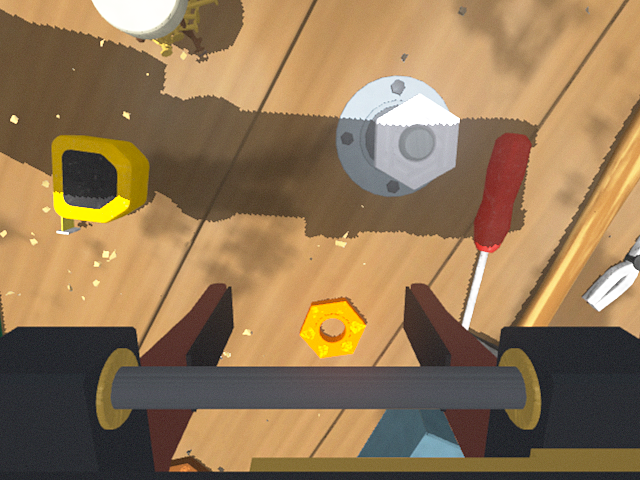

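View pics/s14c.png

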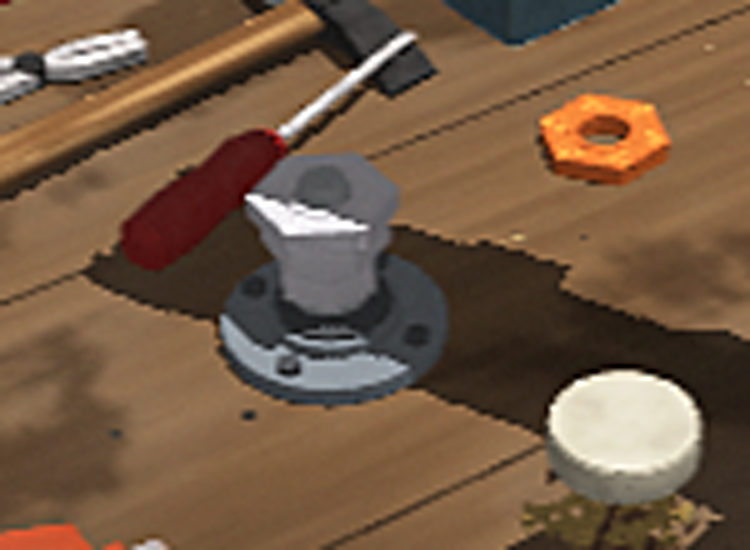

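```bash
python3 -c "
from workcell import ctrl
print(ctrl.sign_off())"
```

```text
the job is handed in; nothing more can be done
None
```

All three spacers are on the arbor: thick at the bottom, medium in the middle, thin on top. Each was lowered all the way, released, and the job handed in at about 27.6 s. No verdict is reported at hand-in.

- **Arbor:** the wrist camera put its axis 5.0 mm off the flange centre, at about (0.585, 0.177), which matches the stated 5 mm.
- **Forces:** there was no measurable contact at the nose. Each spacer first touched at about 5–7 N when it seated, and I then nudged it 0.5 mm further. I had no force reading during that nudge, but the readings were back near zero after each release.
- **Heights:** after each release the stack's top face measured 46.4, 61.2 and 71.2 mm, against 46, 61 and 71 mm expected. The final top face tilts by about 0.004 rad, which is within depth noise.
- **Bystanders:** I never touched or moved the jar, tape measure or sanding block. The jar and tape measure showed undisturbed in the last pictures; I did not check the sanding block again at the end.
- **Disagreement:** the top and wrist cameras differed by about 2 mm in x, which is within the stated calibration. I used the wrist camera throughout.

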